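Fit the green filter glass in the lamp stage

TASK

Put the green glass into the round window cell of the lamp stage so that it lies flat on the cell's floor, then swing the blue yoke fully over it and screw the brass ring down clockwise until it is snug. Leave the amber glass, the small jar and the brush where they are, and let go of everything at the end.

Things in the scene. Friction and masses are not known exactly. Their poses are not given: they have to be found in the camera images.
- stage: fixed aluminium lamp stage, a plate 290 (its x) by 470 (its y) by 30 mm thick standing on the bench; origin at the centre of its underside, z up. All offsets below in its frame; it may be turned a little on the bench
- cell (a point): centre of the floor of the round window cell, a recess 90 mm in diameter and 10 mm deep in the stage's top, with a small chamfer; at x +20, y +40, z 20 mm in the stage frame. A glass 84 mm across pushed slowly over it on the stage's top tips in and drops to its floor, then standing 2 mm proud
- pivot (a point): axis of the yoke, on the stage's top, 120 mm from the cell towards the stage's +y; a steel post 24 mm in diameter and 30 mm high, in a blue hub 40 mm in diameter that is 23 mm high
- yoke (a joint): angle of the blue yoke about its vertical pivot: 0 = over the cell, against its stop; grows as it swings away clockwise seen from above (towards the stage's -x), to 1.8 rad at most. It stays where it is left; its stiff pivot takes 1.5 Nm, about 13 N at its ring, and is pushed by the outside of its ring
- yoke_ring (a point): centre of the yoke's blue round end (a ring of 108 mm outer and 84 mm inner diameter, its underside 6 mm and its top 22 mm above the stage's top), 120 mm from the pivot and 14 mm above the stage's top; a 30 mm wide arm joins it to the pivot
- ring (a joint): angle of the brass retaining ring in the yoke: grows as it is screwed down clockwise seen from above, 2 mm down per rad. It turns with 0.04 Nm and stays where it is left, until it bears on the seated glass at about 5.6 rad: snug (6.0 rad, its end, without a glass). 81 mm outer, 56 mm inner diameter; its flat top is 29 mm above the stage's top at 0 and 18 mm when snug
- lug_red (a point): the red one of two upright round lugs, 12 mm in diameter, that stand 34 mm above the flat top of the brass ring on opposite sides, 34 mm from its axis; this point is on the lug's axis 16 mm above the ring's flat top. Either lug can be pushed round with closed fingers
- lug_steel (a point): the bare steel lug opposite the red one, of the same size; the point lies likewise
- green_center (a point): centre of the green glass, a disc 84 mm in diameter and 12 mm thick with a black rim, about 0.15 kg, lying flat on the stage's top at the start
- amber_center (a point): centre of the amber glass, of the same size as the green one, lying on the stage; to be left alone
- jar_center (a point): centre of a small amber jar with a white cap, 36 mm in diameter and 65 mm high, standing on the stage; to be left alone
- brush: a brush 120 mm long and up to about 42 mm wide and 20 mm high, lying on the stage beside the cell along its own x axis, the origin at the middle of its length; to be left alone
- green: the green glass as a body, its origin at the centre of its underside, z its axis
- lift: the brass retaining ring's threaded body, carrying the ring and its lugs and sinking with them; origin on the ring's axis, 13 mm below the brass ring's flat underside (itself 16 mm below its flat top)
Things that resemble listed ones, but are neither listed nor needed, are in the scene too. What is shaped like the green but grey or purple is not meant.

How it is judged:
On the way, in this order (a step that is already met when the one before it is completed fails the run):
1. the green glass lies flat in the cell (horizontal distance between green_center and cell below 0.005 m and z of green_center in the frame of cell below 0.008 m and angle between green's own z axis and vertical below 0.05 rad), for 0.2 s.
2. the yoke is fully over the cell (value of joint yoke below 0.05 rad), for 0.2 s.
3. the ring is screwed down until it bears on the glass (value of joint ring above 5.3 rad and contact force between lift and green above 2 N), for 0.2 s.
At the end, for the whole second after the job is handed in: Green glass flat and still in the cell (within 5 mm, 0.05 rad), yoke within 0.05 rad of its stop, brass ring left turned beyond 5.3 rad after having borne on the glass with over 2 N; amber glass, jar and brush within 20 mm of where they were (all of step 1 and value of joint yoke below 0.05 rad and linear speed of green below 0.02 m/s and distance of each of amber_center, jar_center, brush from where it was at the start of the episode below 0.02 m and value of joint ring above 5.3 rad); the robot touches nothing.
It fails at once if the amber glass is disturbed (distance of amber_center from where it was at the start of the episode above 0.02 m).
It fails at once if the jar is moved or tipped (distance of jar_center from where it was at the start of the episode above 0.02 m).
It fails at once if the brush is moved (distance of brush from where it was at the start of the episode above 0.02 m).
It also fails if it takes over 72 s, if anything falls off the work surface, if the arm or the gripper's body presses on something with over 40 N, if the wrist force passes 120 N, or if a joint passes its speed limit or range.

ROBOT

A 6-joint arm with a two-finger parallel gripper is mounted at the origin on the work surface. World frame = base frame: x ahead of the robot, y to its left, z up, the work surface at z = 0. Lengths are in m, angles in rad, forces in N, time in s.
With the tool pointing down it reaches from about 0.425 to 0.95 m from the base axis. Payload 3.5 kg.
Tool frame: the origin (TCP) lies at the very end of the fingers, on their centre line; the grasp point (between the pads) lies 19 mm behind it; z points along the fingers, y is the direction in which the jaws open and shut (so a half turn about z gives the same grasp; the last joint's range is limited). The gripper opens to 85 mm and grips with 20 to 120 N. Pads are 22 mm wide; open, the fingers measure 114 mm over their backs; the gripper's body (76 mm by 85 mm) begins 54 mm behind the grasp point. The pads swing forward as they close: fully open they stand 13 mm farther back than shut.
Start: joints at [-1.478, 0.286, 1.577, -0, 1.279, -0.15], TCP at [0.162, -0.655, 0.231] pointing down, gripper open.
Joint ranges: [-2.77, 2.77], [-0.9, 2.22], [0.21, 2.48], [-1.53, 4.67], [0.24, 2.81], [-2.84, 2.84]. Speed limits (rad/s): [2.79, 2.79, 3.14, 3.14, 3.14, 3.14].

INTERFACE

Orientations are given as a unit quaternion [x, y, z, w].
In Python, from plant import get_state, read_camera, sign_off gives the robot as it stands.
- The arm moves only by the tool step_arm, never from a script. Its argument "targets" is a list that holds one entry, the list of rows, each a list of 5 numbers: the opening, from 0 (shut) to 1 (fully open), then the shift along the tool's x, y, z each as a share of 4 cm, from -1 to 1, then the turn about the tool's z as a share of 5 degrees, from -1 to 1. A call has 1 to 10 rows; each row shifts and turns the commanded pose from where the row before left it, along the tool's axes as they then stand; what a row does not reach is not made up. A row lasts 1/12 s, in which the tool goes at most 41.7 mm and 7.16 degrees, less where a joint would pass 70% of its speed; a pose out of reach is approached as far as the arm can. A call with a number of a shift or a turn outside -1 to 1 is refused whole. A call with a gripper value outside its range is refused whole. The fingers move at their own pace and stop on an object; "squeeze" is the grip in N (left out, the last holds). Time passes only in rows, so rows that do not move let the fingers close. It gives the time, the measured TCP pose, the force and the opening at its end, in the units of the state.
- get_state(): the state, without advancing time (a new reading comes with each control period).
- read_camera(name): name is "scene" or "top" or "wrist"; returns a dict with "pixels" (420x560x3 uint8, red, green, blue), "range_z" (420x560 float32, m along the optical axis (not along the pixel's ray), 0 where there is no reading), "mtx" (3x3 intrinsics, pixels), "rvec" (rotation vector, rad) and "tvec" (3), from world to camera coordinates, as OpenCV has them. Camera axes: x right, y down, z forward; pixel columns grow to the right and rows downward; lengths in m; the calibration is good to about 2 mm. A picture is of the moment at which its call begins.
- sign_off(): hands the job in, once; it reports no verdict.
The state is a dict: "time": time; "qpos": joint angles; "dq": joint speeds; "joint_efforts": joint torques, N m; "eef_pos": TCP position; "tcp_rot": TCP orientation; "contact_force": force on the tool from outside, world axes, zero at the start; "wrist_torque": the same for the moment, N m; "opening": opening from 0.0 (shut) to 1.0 (fully open).
Only numpy, scipy, OpenCV 4.12 (cv2) and the standard library are available. Lean on these libraries where they do the work, as an engineer would, in place of code of your own. Each camera call takes 0.05 s, during which the arm holds its last target.

## Working session

There is one attempt and no reset: what is moved stays moved. The work goes in short steps, Python scripts to look and compute and a tool call to move; the robot and the scene stay as the last step left them, time stands still between calls to the robot, and variables do not carry over. Pictures are saved under pics/ and viewed, and the job is handed in when it is done.

Besides the shell and the picture viewer there is one more tool, called after "Emit:" as name(argument=value, ...) on one line, values as JSON. step_arm: Moves the arm, as the interface text tells. Shift numbers are shares of 4 cm and turn numbers shares of 5 degrees, none past 1 either way. Its arguments: {"type":"object","properties":{"targets":{"type":"array"},"squeeze":{"type":"number"}},"required":["targets"]}

```bash
mkdir -p pics; ls; cat > h.py <<'E'
import numpy as np, cv2
from plant import get_state, read_camera, sign_off
def cam(n,save=None):
    c=read_camera(n)
    if save: cv2.imwrite('pics/'+save,cv2.cvtColor(c['pixels'],cv2.COLOR_RGB2BGR))
    return c
def plane(c,uv,z):
    R,_=cv2.Rodrigues(np.array(c['rvec'],float)); t=np.array(c['tvec'],float).reshape(3)
    o=-R.T@t; uv=np.atleast_2d(uv).astype(float)
    d=(R.T@np.linalg.inv(c['mtx'])@np.c_[uv,np.ones(len(uv))].T).T
    return o+d*((z-o[2])/d[:,2])[:,None]
def proj(c,P):
    return cv2.projectPoints(np.atleast_2d(P).astype(float),np.array(c['rvec'],float),np.array(c['tvec'],float),np.array(c['mtx'],float),None)[0].reshape(-1,2)
def cloud(c):
    R,_=cv2.Rodrigues(np.array(c['rvec'],float)); t=np.array(c['tvec'],float).reshape(3)
    z=c['range_z'].astype(float);v,u=np.mgrid[:z.shape[0],:z.shape[1]]
    K=np.array(c['mtx']);X=np.stack([(u-K[0,2])/K[0,0]*z,(v-K[1,2])/K[1,1]*z,z],-1)
    return (X-t)@R
E
python3 - <<'E'
from h import *
for n in ['scene','top','wrist']:
    c=cam(n,n+'0.png')
print(get_state())
E
```

```text
pics
{'time': 0.15, 'qpos': array([-1.47801110e+00,  2.86999562e-01,  1.57787231e+00,  1.79839395e-05,
        1.27858901e+00, -1.50016212e-01]), 'dq': array([ 0.001135  , -0.00379304, -0.00500227, -0.00041554, -0.00032698,
        0.00059197]), 'joint_efforts': array([ 1.49804277e-03, -4.06605864e+01, -2.93141681e+01, -8.22511493e-05,
        3.94688628e-03,  4.03380199e-06]), 'eef_pos': array([ 0.16225893, -0.65467108,  0.23022289]), 'tcp_rot': array([ 9.92639860e-01,  1.21100104e-01,  3.53313474e-05, -9.33485554e-04]), 'contact_force': array([-0.75936205,  0.13996177,  0.84238079]), 'wrist_torque': array([-0.04082026,  0.00252198, -0.00419453]), 'opening': 1.0010550673971026}
```

View pics/scene0.png

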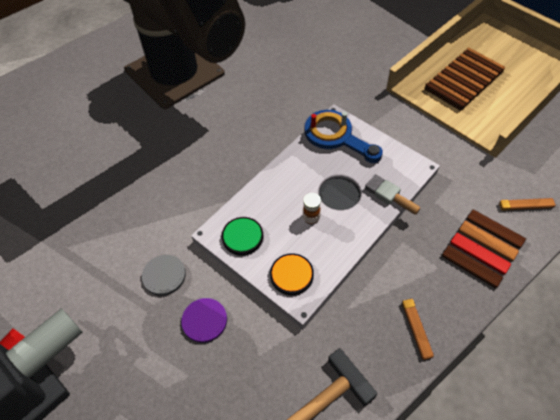

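View pics/top0.png

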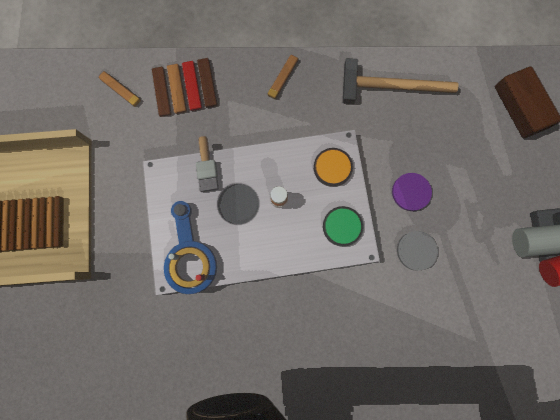

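View pics/wrist0.png

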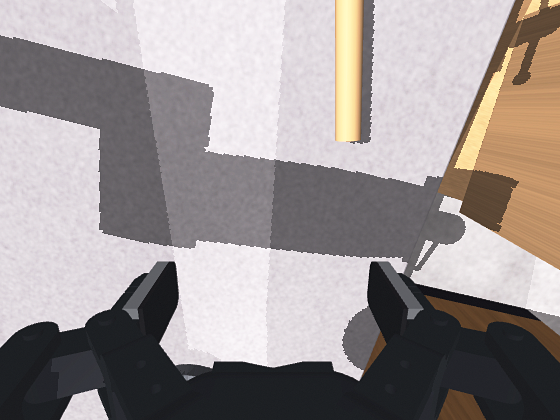

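Top view: the green glass is at (343,226). Look-alikes are amber (333,167), grey (417,251), purple (412,192) and the dark disc-like cell at (238,204). I pick the green one with the black rim on the stage. The jar is at (279,196), the brush at (206,165), the yoke hub at (181,210) and the yoke ring at (190,267).

```bash
python3 - <<'E'
from h import *
c=cam('top'); s=cam('scene')
P=cloud(c)
im=c['pixels']; hsv=cv2.cvtColor(im,cv2.COLOR_RGB2HSV)
H,S,V=[hsv[...,i].astype(int) for i in range(3)]
print('cam',plane(c,[280,210],0), c['mtx'][0,0])
def blob(m,name,z):
    m=m.astype(np.uint8);n,l,st,ce=cv2.connectedComponentsWithStats(m)
    k=1+np.argmax(st[1:,4]); cs,_=cv2.findContours((l==k).astype(np.uint8),0,1)
    (u,v),r=cv2.minEnclosingCircle(cs[0]); e=cv2.fitEllipse(cs[0]) if len(cs[0])>5 else None
    print(name,ce[k],'circ',(round(u,1),round(v,1),round(r,1)),st[k,4],plane(c,[e[0]],z)[0],'depthz',np.median(P[...,2][l==k]))
blob((H>50)&(H<80)&(S>120),'green',.042)
blob((H>8)&(H<24)&(S>180)&(V>180)&(np.indices(H.shape)[1]>300)&(np.indices(H.shape)[0]<200)&(np.indices(H.shape)[0]>140),'amber',.042)
blob((H>100)&(H<125)&(S>120),'blue',.052)
uu=np.indices(H.shape)[1];vv=np.indices(H.shape)[0]
blob((V<100)&(abs(uu-238)<30)&(abs(vv-204)<30),'cell',.03)
for p in [(343,226),(238,204),(180,255),(181,210),(279,194),(199,277),(171,256),(206,165),(206,185),(205,150),(320,200)]:
    print(p,P[p[1],p[0]].round(4))
# stage mask by height
m=((P[...,2]>.022)&(P[...,2]<.036)).astype(np.uint8)
m=cv2.morphologyEx(m,cv2.MORPH_OPEN,np.ones((3,3)))
n,l,st,ce=cv2.connectedComponentsWithStats(m);k=l[200,320];print('stagepix',st[k])
cs,_=cv2.findContours((l==k).astype(np.uint8),0,1);q=max(cs,key=cv2.contourArea)
hull=cv2.convexHull(q);rect=cv2.minAreaRect(hull);b=cv2.boxPoints(rect);print(b)
W=plane(c,b,.03);print(W)
print(np.linalg.norm(np.diff(W[:,:2],axis=0),axis=1))
big=cv2.resize(im[110:310,120:420],None,fx=2.6,fy=2.6,interpolation=cv2.INTER_CUBIC)
cv2.imwrite('pics/crop1.png',big[...,::-1])
E
```

```text
cam [[ 0.55998669 -0.05292007  0.        ]] 404.7279410629308
green [342.8574359  225.76820513] circ (343.0, 225.6, 17.8) 975 [ 0.52028572 -0.18473904  0.042     ] depthz 0.042178124446878226
amber [332.65389222 166.11017964] circ (332.7, 166.1, 16.4) 835 [ 0.64861923 -0.16587428  0.042     ] depthz 0.04203813223888801
blue [188.69319826 237.15195369] circ (194.5, 238.0, 40.5) 691 [0.47845162 0.12920681 0.052     ] depthz 0.05131189143921224
cell [235.64538043 201.73845109] circ (231.5, 197.0, 29.4) 1472 [0.57578258 0.04402474 0.03      ] depthz 0.021217281089113752
(343, 226) [ 0.5195 -0.1846  0.045 ]
(238, 204) [0.5694 0.0376 0.0229]
(180, 255) [0.4579 0.1496 0.058 ]
(181, 210) [0.5505 0.1515 0.0587]
(279, 194) [ 0.5775 -0.0521  0.0937]
(199, 277) [0.4143 0.1023 0.0902]
(171, 256) [0.4546 0.1591 0.0891]
(206, 165) [0.6493 0.1047 0.0493]
(206, 185) [0.6057 0.1033 0.0488]
(205, 150) [0.683  0.1083 0.0478]
(320, 200) [ 0.577  -0.1389  0.0304]
stagepix [  143   130   236   165 21820]
[[135.75854 162.00632]
 [358.9381  128.19122]
 [379.03235 260.8133 ]
 [155.85278 294.6284 ]]
[[ 0.66141093  0.26340039  0.03      ]
 [ 0.73798413 -0.22670387  0.03      ]
 [ 0.44848536 -0.25987206  0.03      ]
 [ 0.37743837  0.20342068  0.03      ]]
[0.49605004 0.29139264 0.4687087 ]
```

View pics/crop1.png

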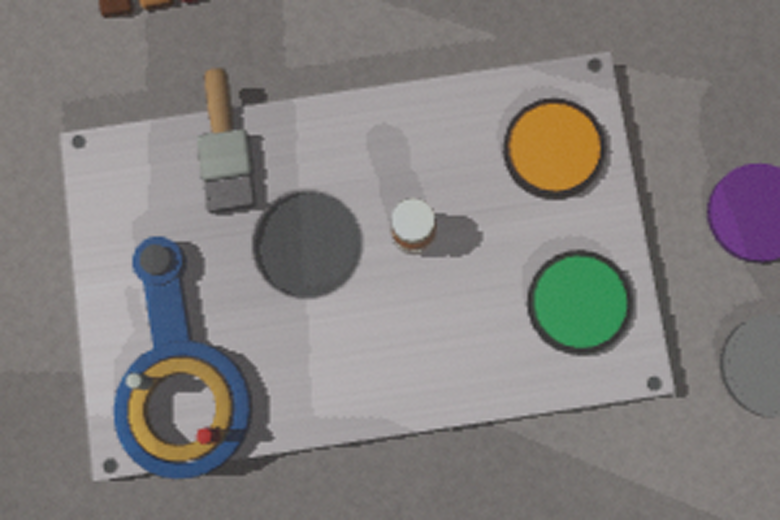

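```bash
python3 - <<'E'
from h import *
c=cam('top'); 
f=lambda L:np.array(L)/2.6+[120-.3,110-.3]
holes=plane(c,f([(79,142),(595,65),(654,383),(110,466)]),.03)
cor=plane(c,f([(62,133),(611,53),(675,394),(94,481)]),.03)
for W in (holes,cor):
    ctr=W.mean(0); d=(W[0]-W[1]+W[3]-W[2])[:2]; y=d/np.linalg.norm(d); x=np.array([y[1],-y[0]])
    print('ctr',ctr,'y',y,'yaw',np.degrees(np.arctan2(x[1],x[0])),[np.linalg.norm(W[i]-W[i-1]).round(4) for i in range(4)])
    cell=ctr[:2]+.02*x+.04*y; print('cell',cell,'pivot',cell+.12*y)
def P(n,p,z): print(n,plane(c,f([p]),z)[0].round(4))
P('cell img',(308,244),.03);P('post',(156,260),.06);P('yokering top',(182,409),.052);P('brass',(181,408),.059)
P('red',(205,435),.093);P('steel',(134,381),.093);P('green',(580,302),.042);P('jar',(413,221),.095);P('amber',(554,148),.042)
P('brushend',(230,212),.045)
s=cam('scene'); im=s['pixels']; hsv=cv2.cvtColor(im,cv2.COLOR_RGB2HSV)
m=((hsv[...,0]>50)&(hsv[...,0]<80)&(hsv[...,1]>120)).astype(np.uint8)
cs,_=cv2.findContours(m,0,1);q=max(cs,key=cv2.contourArea);e=cv2.fitEllipse(q);print('green scene',e[0],plane(s,[e[0]],.042))
print('jar scene',plane(s,[(312,200)],.095))
E
```

```text
ctr [ 0.55614006 -0.00619085  0.03      ] y [-0.15232246  0.98833085] yaw 8.761540790339597 [np.float64(0.2701), np.float64(0.4401), np.float64(0.2698), np.float64(0.4403)]
cell [0.56981378 0.03638884] pivot [0.55153508 0.15498854]
ctr [ 0.55563688 -0.00697848  0.03      ] y [-0.14919731  0.98880744] yaw 8.580412611918987 [np.float64(0.2899), np.float64(0.4688), np.float64(0.2893), np.float64(0.4691)]
cell [0.56944514 0.03555777] pivot [0.55154146 0.15421466]
cell img [0.5692 0.0365 0.03  ]
post [0.551  0.1539 0.06  ]
yokering top [0.4339 0.1302 0.052 ]
brass [0.4346 0.1293 0.059 ]
red [0.4143 0.1026 0.093 ]
steel [0.4539 0.1575 0.093 ]
green [ 0.5201 -0.1845  0.042 ]
jar [ 0.5759 -0.0512  0.095 ]
amber [ 0.6475 -0.1661  0.042 ]
brushend [0.593 0.099 0.045]
green scene (241.91502380371094, 234.4623260498047) [[ 0.52369879 -0.1835963   0.042     ]]
jar scene [[ 0.58078478 -0.04953307  0.095     ]]
```

Emit:
step_arm(targets=[[[0.6,0.8,-0.54,0.15,0],[0.6,0.8,-0.54,0.15,0],[0.6,0.8,-0.54,0.15,0],[0.6,0.8,-0.54,0.15,0],[0.6,0.8,-0.54,0.15,0],[0.6,0.8,-0.54,0.15,0],[0.6,0.8,-0.54,0.15,0],[0.6,0.8,-0.54,0.15,0],[0.6,0.8,-0.54,0.15,0],[0.6,0.8,-0.54,0.15,0]]], squeeze=40)

```text
time: 1.18
eef_pos: [0.422, -0.3671, 0.1714]
tcp_rot: [0.993, 0.121, 0.0, 0.0]
contact_force: [0.4, 0.0, -0.1]
opening: 0.601
```

Emit:
step_arm(targets=[[[0.6,0.8,-0.54,0.15,0],[0.6,0.8,-0.54,0.15,0],[0.6,0.8,-0.54,0.15,0],[0.6,0.8,-0.54,0.15,0],[0.6,0,0,0,-1],[0.6,0,0,0,-1],[0.6,0,0,0,-1],[0.6,0,0,0,-1],[0.6,0,0,0,-1],[0.6,0,0,0,-1]]])

```text
time: 2.02
eef_pos: [0.5246, -0.2538, 0.1474]
tcp_rot: [0.927, 0.376, 0.0, 0.0]
contact_force: [0.3, 0.7, 0.6]
opening: 0.599
```

Emit:
step_arm(targets=[[[0.6,0,0,0,-1],[0.6,0,0,0,-1],[0.6,0,0,0,-1],[0.6,0,0,0,-1],[0.6,0,0,0,-1],[0.6,0,0,0,-1],[0.6,0,0,0,-1],[0.6,0,0,0,-1],[0.6,0,0,0,-1],[0.6,0,0,0,-1]]])

```text
time: 2.85
eef_pos: [0.5245, -0.254, 0.1474]
tcp_rot: [0.681, 0.732, 0.0, 0.0]
contact_force: [-0.3, -0.5, -0.7]
opening: 0.601
```

```bash
cat >> h.py <<'E'
def th(s=None):
    s=s or get_state(); q=s['tcp_rot']; return np.degrees(2*np.arctan2(q[1],q[0]))
def to(x,y,z,theta=None):
    s=get_state(); p=s['eef_pos']; t=np.radians(th(s)); d=np.array([x,y,z])-p
    r=np.array([d[0]*np.cos(t)+d[1]*np.sin(t), d[0]*np.sin(t)-d[1]*np.cos(t), -d[2]])/.04
    print('t',round(s['time'],2),'tcp',p.round(4),'th',round(th(s),2),'F',s['contact_force'].round(1),'open',round(s['opening'],2),'| shares',r.round(2), 'turn', None if theta is None else round((th(s)-theta)/5,2))
E
python3 - <<'E'
from h import *
to(.525,-.2545,.045,94.3)
c=cam('wrist','w1.png');cam('top','t1.png')
E
```

```text
t 2.85 tcp [ 0.5245 -0.254   0.1474] th 94.16 F [-0.3 -0.5 -0.7] open 0.6 | shares [-0.01  0.01  2.56] turn -0.03
```

View pics/w1.png

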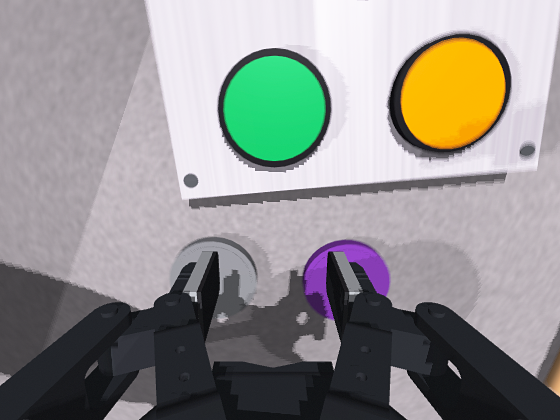

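View pics/t1.png

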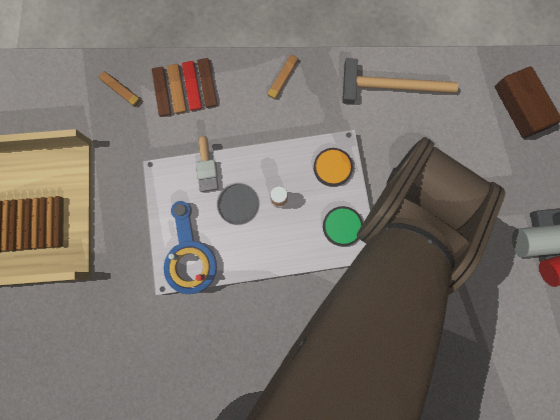

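The wrist view shows the green glass at (274,107), straight ahead of the open fingers at (215–335, 290), with amber off to the right at (455,92). The choice is confirmed. Next I measure in this view.

```bash
python3 - <<'E'
from h import *
c=cam('wrist');im=c['pixels'];hsv=cv2.cvtColor(im,cv2.COLOR_RGB2HSV)
m=((hsv[...,0]>50)&(hsv[...,0]<85)&(hsv[...,1]>120)).astype(np.uint8)
q=max(cv2.findContours(m,0,1)[0],key=cv2.contourArea);e=cv2.fitEllipse(q);print(e,plane(c,[e[0]],.042))
# finger tips depth
P=cloud(c)
for p in [(207,290),(337,290),(200,300),(345,300),(212,262),(333,262)]: print(p,P[p[1],p[0]].round(4))
E
```

```text
((274.7131042480469, 107.9863052368164), (100.62345123291016, 104.65612030029297), 1.3204209804534912) [[ 0.52050674 -0.18131911  0.042     ]]
(207, 290) [ 0.4977 -0.2502  0.1785]
(337, 290) [ 0.5491 -0.248   0.1764]
(200, 300) [ 0.497  -0.2483  0.1883]
(345, 300) [ 0.549  -0.2441  0.1893]
(212, 262) [ 0.4974 -0.2445  0.166 ]
(333, 262) [ 0.5485 -0.2409  0.1661]
```

```bash
python3 - <<'E'
from h import *
c=cam('wrist');P=cloud(c);z=P[...,2]
m=(z>.12)&(c['range_z']>0)
for sl in (slice(150,272),slice(272,400)):
    mm=np.zeros_like(m);mm[200:,sl]=m[200:,sl]
    i=np.argwhere(mm);v=P[mm];k=np.argsort(v[:,2])[:6]
    print(i[k].tolist(),v[k].round(4))
E
```

```text
[[258, 218], [256, 218], [279, 219], [266, 218], [278, 219], [262, 218]] [[ 0.4977 -0.25    0.151 ]
 [ 0.4977 -0.2488  0.1511]
 [ 0.4984 -0.261   0.1512]
 [ 0.4978 -0.2539  0.1514]
 [ 0.4984 -0.2603  0.1515]
 [ 0.4978 -0.2516  0.1518]]
[[276, 326], [282, 326], [256, 327], [261, 327], [263, 327], [277, 326]] [[ 0.5497 -0.2562  0.1508]
 [ 0.5501 -0.2594  0.1509]
 [ 0.5489 -0.2455  0.1511]
 [ 0.5492 -0.248   0.1511]
 [ 0.5492 -0.2488  0.1517]
 [ 0.5496 -0.2562  0.1518]]
```

Emit:
step_arm(targets=[[[0.6,0,0,0.72,0],[0.6,0,0,0.72,0],[0.6,0,0,0.72,0],[0.6,0,0,0.72,0],[0.6,0,0,0,0],[0.6,0.25,0,0,0],[0.6,0.25,0,0,0],[0.6,0.25,0,0,0],[0.6,0.25,0,0,0]]])

```text
time: 3.8
eef_pos: [0.5222, -0.2132, 0.0334]
tcp_rot: [0.682, 0.731, 0.0, 0.001]
contact_force: [-0.3, -0.8, 0.1]
opening: 0.598
```

```bash
cat >> h.py <<'E'
def green(c,z=.042):
    hsv=cv2.cvtColor(c['pixels'],cv2.COLOR_RGB2HSV)
    m=((hsv[...,0]>50)&(hsv[...,0]<85)&(hsv[...,1]>110)).astype(np.uint8)
    q=max(cv2.findContours(m,0,1)[0],key=cv2.contourArea);e=cv2.fitEllipse(cv2.convexHull(q))
    print('green',np.round(e[0],1),plane(c,[e[0]],z)[0].round(4),np.round(e[1],1)); return plane(c,[e[0]],z)[0]
E
python3 - <<'E'
from h import *
to(.51,-.045,.0322,94.2)
c=cam('wrist','w2.png');green(c);green(cam('scene','s2.png'))
E
```

```text
t 3.8 tcp [ 0.5222 -0.2132  0.0334] th 93.92 F [-0.3 -0.8  0.1] open 0.6 | shares [ 4.22 -0.02  0.03] turn -0.06
green [272.4 174.7] [ 0.5181 -0.1665  0.042 ] [172.6 176.5]
green [253.8 226.4] [ 0.5248 -0.1541  0.042 ] [23.1 34.7]
```

View pics/w2.png

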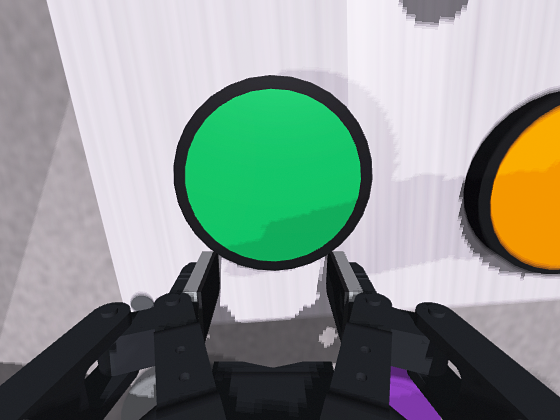

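The glass (272,175) sits centred in the two-finger cradle.

Emit:
step_arm(targets=[[[0.6,0.25,-0.02,0,0],[0.6,0.25,-0.02,0,0],[0.6,0.25,-0.02,0,0],[0.6,0.25,-0.02,0,0],[0.6,0.25,-0.02,0,0],[0.6,0.25,-0.02,0,0],[0.6,0.25,0,0,0]]])

```text
time: 4.48
eef_pos: [0.5122, -0.1438, 0.0325]
tcp_rot: [0.682, 0.731, -0.0, 0.0]
contact_force: [0.3, -2.9, 2.0]
opening: 0.602
```

```bash
python3 - <<'E'
from h import *
to(.504,-.045,.0334,94.2)
c=cam('wrist','w3.png');green(c)
E
```

```text
t 4.48 tcp [ 0.5122 -0.1438  0.0325] th 93.92 F [ 0.3 -2.9  2. ] open 0.6 | shares [ 2.48 -0.04 -0.02] turn -0.06
green [272.4 175.8] [ 0.5082 -0.0974  0.042 ] [173.5 177.4]
```

View pics/w3.png

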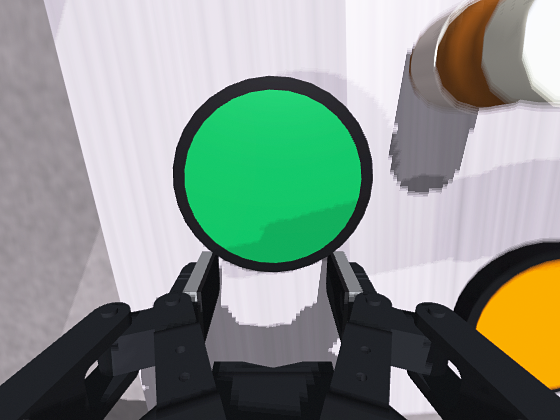

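```bash
python3 - <<'E'
from h import *
c=cam('wrist');P=cloud(c);s=get_state();p=s['eef_pos']
m=np.zeros(P.shape[:2],bool);m[250:]=True;m&=(P[...,2]>.05)&(c['range_z']>0)&(abs(P[...,1]-p[1])<.06)
for a in np.arange(.05,.16,.01):
    k=m&(P[...,2]>=a)&(P[...,2]<a+.01)
    if k.any(): q=P[k]-p; print(a.round(3),q[:,:2].min(0).round(3),q[:,:2].max(0).round(3))
E
```

```text
0.05 [-0.04  -0.013] [0.038 0.015]
0.06 [-0.04  -0.012] [0.038 0.015]
0.07 [-0.049 -0.012] [0.047 0.017]
0.08 [-0.06  -0.015] [0.058 0.019]
0.09 [-0.062 -0.015] [0.059 0.019]
0.1 [-0.064 -0.015] [0.061 0.021]
0.11 [-0.066 -0.007] [0.063 0.021]
0.12 [-0.061  0.005] [0.061 0.023]
0.13 [-0.023  0.019] [0.018 0.023]
```

The knuckles would reach the jar on this line, so I narrow the opening and drift further towards −x.

Emit:
step_arm(targets=[[[0.4,0,0,0,0],[0.4,0,0,0,0],[0.4,0,0,0,0],[0.4,0.2,-0.1,0,0],[0.4,0.2,-0.1,0,0],[0.4,0.2,-0.1,0,0],[0.4,0.2,-0.1,0,0],[0.4,0.2,-0.1,0,0]]])

```text
time: 5.25
eef_pos: [0.4888, -0.105, 0.0321]
tcp_rot: [0.683, 0.731, 0.0, -0.0]
contact_force: [-0.6, -1.2, 0.7]
opening: 0.401
```

```bash
python3 - <<'E'
from h import *
to(.49,-.045,.0325,94.2)
c=cam('wrist','w4.png');green(c)
P=cloud(c);s=get_state();p=s['eef_pos']
m=np.zeros(P.shape[:2],bool);m[250:]=True;m&=(P[...,2]>.05)&(c['range_z']>0)&(abs(P[...,1]-p[1])<.04)&(abs(P[...,0]-p[0])<.062)
k=m&(P[...,2]<.1); q=P[k];print(q.min(0),q.max(0))
E
```

```text
t 5.25 tcp [ 0.4888 -0.105   0.0321] th 93.92 F [-0.6 -1.2  0.7] open 0.4 | shares [ 1.5   0.13 -0.01] turn -0.06
green [277.5 160.6] [ 0.4865 -0.052   0.042 ] [178.7 180.4]
[ 0.43181773 -0.12074761  0.05000059] [ 0.54258778 -0.08596389  0.09999327]
```

View pics/w4.png

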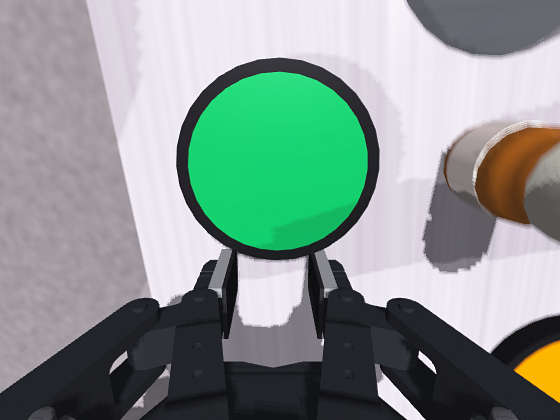

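Emit:
step_arm(targets=[[[0.4,0.2,0,0,0],[0.4,0.2,0,0,0],[0.4,0.2,0,0,0],[0.4,0.2,0,0,0],[0.4,0.2,0,0,0],[0.4,0.2,0,0,0],[0.4,0,0,0,0]]])

```text
time: 5.88
eef_pos: [0.4857, -0.0564, 0.0318]
tcp_rot: [0.682, 0.731, -0.0, -0.001]
contact_force: [0.6, 0.9, 0.6]
opening: 0.403
```

```bash
python3 - <<'E'
from h import *
to(.49,-.045,.0325,94.2)
c=cam('wrist','w5.png');g=green(c)
print(proj(c,[[.5695,.036,.03],[.5695+.045,.036,.03],[.5695-.045,.036,.03]]))
E
```

```text
t 5.88 tcp [ 0.4857 -0.0564  0.0318] th 93.98 F [0.6 0.9 0.6] open 0.4 | shares [ 0.28  0.13 -0.02] turn -0.04
green [273.1 160.7] [ 0.4815 -0.0035  0.042 ] [179.5 180.6]
[[490.74580716  76.46142307]
 [596.40261849  84.50411187]
 [383.65320848  68.30944089]]
```

View pics/w5.png

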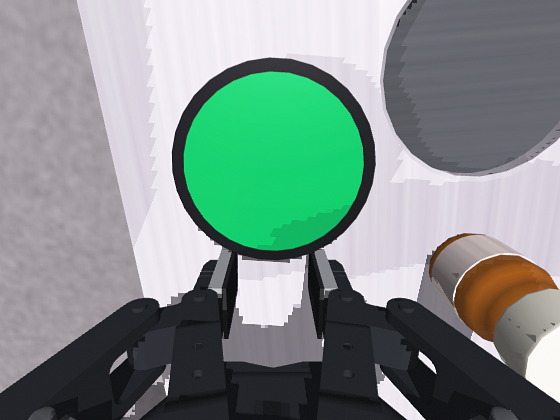

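Emit:
step_arm(targets=[[[0.4,-0.75,0,0,0],[0.4,0,0,0,1],[0.4,0,0,0,1],[0.4,0,0,0,1],[0.4,0,0,0,1],[0.4,0,0,0,1],[0.4,0,0,0,1],[0.4,0,0,0,1],[0.4,0,0,0,1],[0.4,0,0,0,1]]])

```text
time: 6.77
eef_pos: [0.4884, -0.0882, 0.0322]
tcp_rot: [0.911, 0.412, 0.0, -0.0]
contact_force: [0.5, 0.4, -0.2]
opening: 0.401
```

Emit:
step_arm(targets=[[[0.4,0,0,0,0.8],[0.4,-0.09,-0.4,0,0],[0.4,-0.09,-0.4,0,0],[0.4,-0.09,-0.4,0,0],[0.4,-0.09,-0.4,0,0]]])

```text
time: 7.18
eef_pos: [0.4324, -0.0527, 0.0321]
tcp_rot: [0.924, 0.382, 0.0, -0.0]
contact_force: [0.0, -0.1, 0.7]
opening: 0.4
```

```bash
python3 - <<'E'
from h import *
to(.433,-.052,.0325,45)
c=cam('wrist','w6.png');g=green(c)
t=np.radians(th());p=get_state()['eef_pos'];d=(g-p)[:2];print('fwd,lat',d@[np.cos(t),np.sin(t)],d@[np.sin(t),-np.cos(t)])
E
```

```text
t 7.18 tcp [ 0.4324 -0.0527  0.0321] th 44.87 F [ 0.  -0.1  0.7] open 0.4 | shares [ 0.02 -0.   -0.01] turn -0.03
green [274.4 115.1] [ 0.4822 -0.003   0.042 ] [194.2 198.8]
fwd,lat 0.0713184998753362 0.0036167329349706427
```

View pics/w6.png

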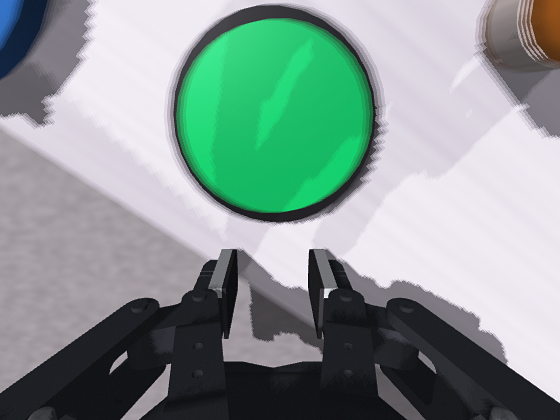

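Emit:
step_arm(targets=[[[0.4,0.2,0.09,0,0],[0.4,0.2,0,0,0],[0.4,0.19,-0.04,0,1],[0.4,0.19,-0.06,0,1],[0.4,0.2,-0.08,0,1],[0.4,0.2,-0.1,0,1],[0.4,0,0,0,0]]])

```text
time: 7.82
eef_pos: [0.4676, -0.0158, 0.0327]
tcp_rot: [0.977, 0.215, 0.001, 0.0]
contact_force: [0.4, -0.2, -0.2]
opening: 0.396
```

```bash
cat >> h.py <<'E'
def rel(c,cell=(.5695,.036)):
    g=green(c); s=get_state();t=np.radians(th(s));p=s['eef_pos']
    for n,q in (('g-tcp',g[:2]-p[:2]),('cell-g',np.array(cell)-g[:2])): print(n,'fwd,lat',np.round([q@[np.cos(t),np.sin(t)],q@[np.sin(t),-np.cos(t)]],4))
E
python3 - <<'E'
from h import *
to(.433,-.052,.0325,24)
c=cam('wrist','w7.png');rel(c)
E
```

```text
t 7.82 tcp [ 0.4676 -0.0158  0.0327] th 24.88 F [ 0.4 -0.2 -0.2] open 0.4 | shares [-1.16  0.46  0.01] turn 0.18
green [262.2 157.3] [0.5139 0.011  0.042 ] [178.6 180.3]
g-tcp fwd,lat [ 0.0539 -0.0048]
cell-g fwd,lat [0.061  0.0009]
```

View pics/w7.png

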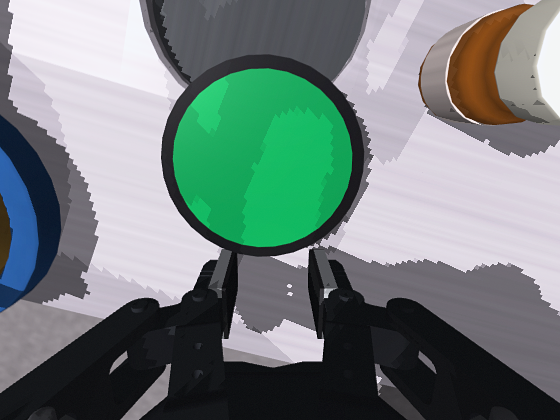

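Emit:
step_arm(targets=[[[0.4,-0.1,-0.12,0,0],[0.4,0.15,0,0,0],[0.4,0.12,0,0,0],[0.4,0.12,0,0,0],[0.4,0.12,0,0,0],[0.4,0.12,0,0,0],[0.4,0.12,0,0,0],[0.4,0,0,0,0]]])

```text
time: 8.53
eef_pos: [0.4876, -0.0007, 0.0324]
tcp_rot: [0.976, 0.216, 0.001, 0.0]
contact_force: [-0.4, -0.1, 0.5]
opening: 0.403
```

```bash
python3 - <<'E'
from h import *
to(.433,-.052,.0325,24)
c=cam('wrist','w8.png');rel(c)
E
```

```text
t 8.53 tcp [ 0.4876 -0.0007  0.0324] th 24.94 F [-0.4 -0.1  0.5] open 0.4 | shares [-1.78  0.59 -0.  ] turn 0.19
green [272.  161.6] [0.534  0.0218 0.042 ] [178.1 179.8]
g-tcp fwd,lat [ 0.0519 -0.0007]
cell-g fwd,lat [0.0382 0.002 ]
```

View pics/w8.png

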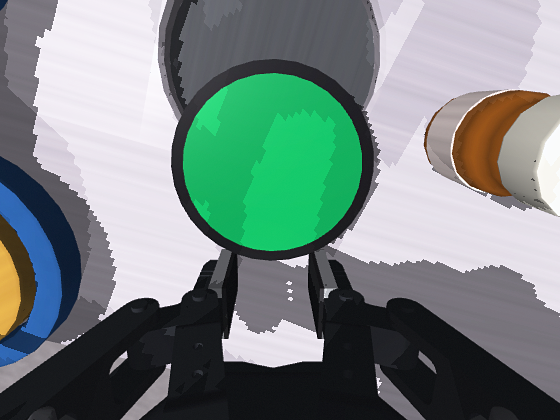

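Emit:
step_arm(targets=[[[0.4,0.1,0.01,0,0],[0.4,0.1,0.01,0,0],[0.4,0.1,0.01,0,0],[0.4,0.1,0.01,0,0],[0.4,0.1,0,0,0],[0.4,0.1,0,0,0],[0.4,0.1,0,0,0],[0.4,0,0,0,0]]])

```text
time: 9.25
eef_pos: [0.5136, 0.0097, 0.0324]
tcp_rot: [0.976, 0.216, 0.001, 0.0]
contact_force: [0.4, -0.1, 0.9]
opening: 0.404
```

```bash
python3 - <<'E'
from h import *
to(.433,-.052,.0325,24)
c=cam('wrist','w9.png');rel(c)
E
```

```text
t 9.25 tcp [0.5136 0.0097 0.0324] th 24.92 F [ 0.4 -0.1  0.9] open 0.4 | shares [-2.48  0.55 -0.  ] turn 0.18
green [272.2 162.2] [0.5598 0.032  0.042 ] [178.3 179.1]
g-tcp fwd,lat [ 0.0515 -0.0007]
cell-g fwd,lat [0.0105 0.0004]
```

View pics/w9.png

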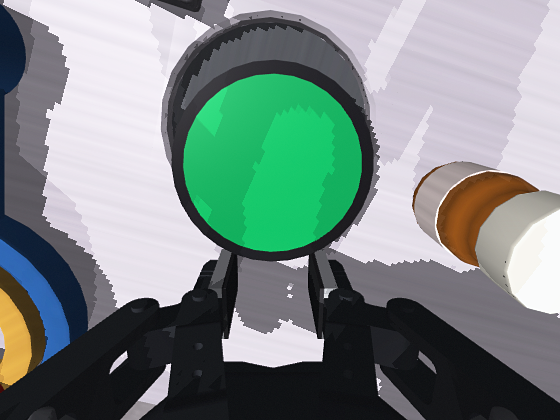

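Emit:
step_arm(targets=[[[0.4,0.06,0,0,0],[0.4,0.06,0,0,0],[0.4,0.06,0,0,0],[0.4,0.06,0,0,0],[0.4,0.05,0,0,0],[0.4,0,0,0,0]]])

```text
time: 9.8
eef_pos: [0.5235, 0.0144, 0.0322]
tcp_rot: [0.976, 0.216, 0.0, 0.0]
contact_force: [-0.8, -0.4, -1.2]
opening: 0.402
```

```bash
python3 - <<'E'
from h import *
to(.433,-.052,.0325,24)
c=cam('wrist','w10.png');rel(c);P=cloud(c)
for p in [(272,100),(272,230),(200,165),(340,165)]: print(P[p[1],p[0]].round(4))
E
```

```text
t 9.8 tcp [0.5235 0.0144 0.0322] th 24.92 F [-0.8 -0.4 -1.2] open 0.4 | shares [-2.75  0.55 -0.01] turn 0.18
green [271.8 162.5] [0.5696 0.0368 0.042 ] [173.5 175. ]
g-tcp fwd,lat [ 0.0514 -0.0009]
cell-g fwd,lat [-0.0005  0.0007]
[0.592  0.0471 0.0349]
[0.5424 0.0241 0.0414]
[0.5547 0.064  0.0361]
[0.5804 0.0101 0.0392]
```

View pics/w10.png

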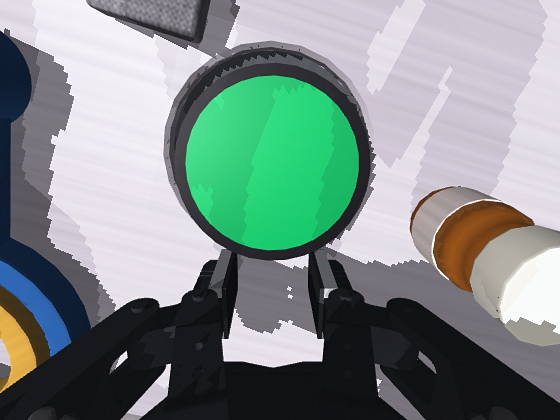

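The glass has started tipping in: its front is at 35 mm and its rear at 41 mm. I push a little further with a slight move left.

Emit:
step_arm(targets=[[[0.4,0.04,-0.02,0,0],[0.4,0.04,-0.02,0,0],[0.4,0.04,-0.02,0,0],[0.4,0,0,0,0]]])

```text
time: 10.18
eef_pos: [0.527, 0.0187, 0.0324]
tcp_rot: [0.976, 0.216, 0.001, 0.0]
contact_force: [-0.4, 0.0, -0.2]
opening: 0.4
```

```bash
python3 - <<'E'
from h import *
to(.433,-.052,.0325,24)
c=cam('wrist','w11.png');rel(c);P=cloud(c)
for p in [(272,100),(272,230),(200,165),(340,165)]: print(P[p[1],p[0]].round(4))
E
```

```text
t 10.18 tcp [0.527  0.0187 0.0324] th 24.92 F [-0.4  0.  -0.2] open 0.4 | shares [-2.88  0.61 -0.  ] turn 0.18
green [275.3 166. ] [0.5724 0.0391 0.042 ] [164.4 166.6]
g-tcp fwd,lat [0.0499 0.0006]
cell-g fwd,lat [-0.0039  0.0016]
[0.5956 0.0514 0.031 ]
[0.5428 0.0269 0.0329]
[0.5572 0.0688 0.0324]
[0.5834 0.0124 0.0322]
```

View pics/w11.png

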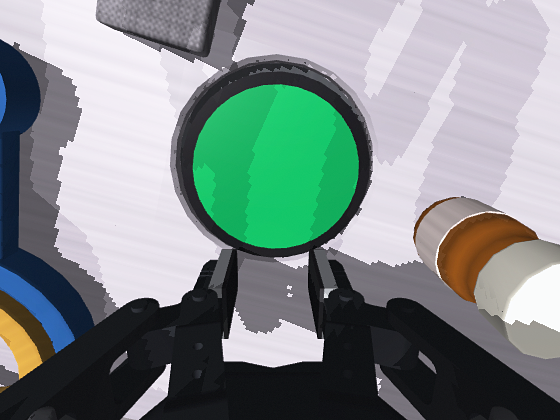

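Seated: the glass top reads 31–33 mm all over. I lift clear and check from above.

Emit:
step_arm(targets=[[[0.4,-0.3,0,0,0],[0.4,0,0,-0.6,0],[0.4,0,0,-0.6,0],[0.4,0,0,-0.6,0],[0.4,0,0,-0.6,0],[0.4,0,0,0,-1],[0.4,0,0,0,-1],[0.4,0,0,0,-1],[0.4,0,0,0,-1],[0.4,0,0,0,-1]]])

```text
time: 11.07
eef_pos: [0.5156, 0.0134, 0.1283]
tcp_rot: [0.906, 0.424, 0.0, 0.0]
contact_force: [0.3, -0.2, 0.1]
opening: 0.401
```

Emit:
step_arm(targets=[[[0.4,0,0,0,-1],[0.4,0,0,0,-1],[0.4,0,0,0,-1],[0.4,0,0,0,-1],[0.4,0,0,0,-1],[0.4,0,0,0,-1],[0.4,0,0,0,-1],[0.4,0,0,0,-1],[0.4,0,0,0,-1],[0.4,0,0,0,-1]]])

```text
time: 11.9
eef_pos: [0.5156, 0.0134, 0.1282]
tcp_rot: [0.642, 0.767, 0.0, 0.0]
contact_force: [-0.2, 0.8, 0.2]
opening: 0.398
```

```bash
python3 - <<'E'
from h import *
to(.4166,.213,.125,101.8)
c=cam('wrist','w12.png')
s=cam('scene','s12.png');g=green(s,.032)
P=cloud(s);hsv=cv2.cvtColor(s['pixels'],cv2.COLOR_RGB2HSV)
m=((hsv[...,0]>50)&(hsv[...,0]<85)&(hsv[...,1]>110));q=P[cv2.erode(m.astype(np.uint8),np.ones((3,3)))>0]
A=np.c_[q[:,:2]-q[:,:2].mean(0),np.ones(len(q))];print(np.linalg.lstsq(A,q[:,2],rcond=None)[0],len(q))
E
```

```text
t 11.9 tcp [0.5156 0.0134 0.1282] th 100.16 F [-0.2  0.8  0.2] open 0.4 | shares [ 5.35 -1.56  0.08] turn -0.33
green [338.5 191.6] [0.5718 0.0365 0.032 ] [30.3 37.2]
[ 0.80101934 -0.93139318  0.03678418] 765
```

View pics/w12.png

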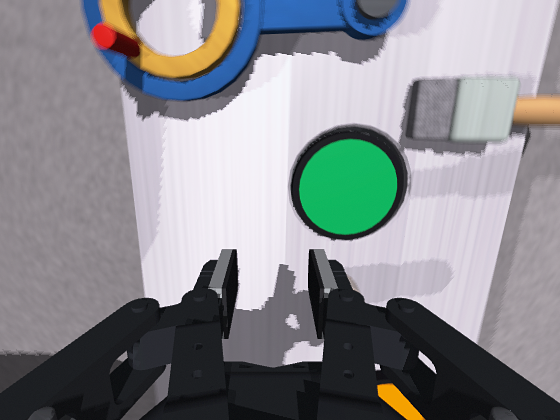

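View pics/s12.png

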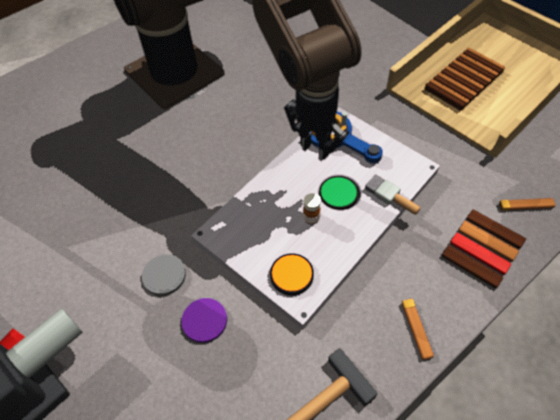

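The glass is in the cell in both views (wrist (348,187), scene (339,192)). I use the wrist depth for the tilt and also measure the yoke ring.

```bash
python3 - <<'E'
from h import *
c=cam('wrist');g=green(c,.032);P=cloud(c);H,S,V=cv2.split(cv2.cvtColor(c['pixels'],cv2.COLOR_RGB2HSV))
m=((H>50)&(H<85)&(S>110)).astype(np.uint8);n,l,st,ce=cv2.connectedComponentsWithStats(m);k=1+np.argmax(st[1:,4])
q=P[cv2.erode((l==k).astype(np.uint8),np.ones((7,7)))>0];A=np.c_[q[:,:2]-q[:,:2].mean(0),np.ones(len(q))]
print('tilt',np.linalg.lstsq(A,q[:,2],rcond=None)[0],len(q))
t=cam('top','t12.png');
E
```

```text
green [347.9 186.9] [0.5685 0.0386 0.032 ] [ 93.3 100.5]
tilt [-0.19974025  0.14692962  0.03372901] 6258
```

Emit:
step_arm(targets=[[[0.4,0.9,-0.26,0,0],[0.4,0.9,-0.26,0,0],[0.4,0.9,-0.26,0,0],[0.4,0.9,-0.26,0,0],[0.4,0.9,-0.26,0,0],[0.4,0.85,-0.26,0,-0.3],[0.4,0,0,0,0]]])

```text
time: 12.68
eef_pos: [0.4143, 0.2175, 0.128]
tcp_rot: [0.632, 0.775, 0.0, -0.001]
contact_force: [0.2, 0.7, 0.2]
opening: 0.398
```

```bash
python3 - <<'E'
from h import *
to(.4166,.213,.038,101.8)
cam('wrist','w13.png');t=cam('top','t13.png')
E
```

```text
t 12.68 tcp [0.4143 0.2175 0.128 ] th 101.67 F [0.2 0.7 0.2] open 0.4 | shares [-0.12  0.03  2.25] turn -0.03
```

View pics/w13.png

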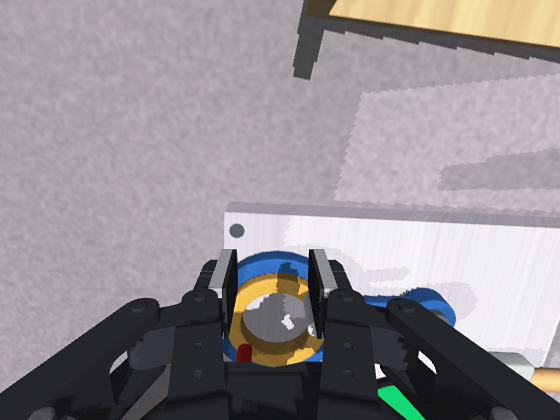

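View pics/t13.png

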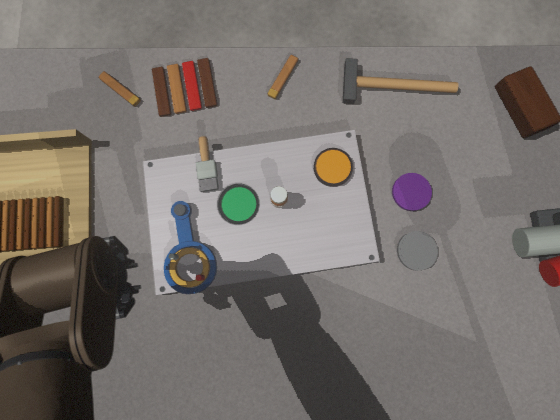

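```bash
python3 - <<'E'
from h import *
c=cam('top');g=green(c,.032);P=cloud(c);H,S,V=cv2.split(cv2.cvtColor(c['pixels'],cv2.COLOR_RGB2HSV))
m=((H>50)&(H<85)&(S>110)).astype(np.uint8);n,l,st,ce=cv2.connectedComponentsWithStats(m);k=1+np.argmax(st[1:,4])
q=P[cv2.erode((l==k).astype(np.uint8),np.ones((5,5)))>0];A=np.c_[q[:,:2]-q[:,:2].mean(0),np.ones(len(q))]
x=np.linalg.lstsq(A,q[:,2],rcond=None)[0];print('tilt',x,len(q),'resid',np.std(q[:,2]-A@x))
# control: stage patch & amber
for b in [(300,215),(333,166)]:
    q=P[b[1]-10:b[1]+10,b[0]-10:b[0]+10].reshape(-1,3);A=np.c_[q[:,:2]-q[:,:2].mean(0),np.ones(len(q))]
    x=np.linalg.lstsq(A,q[:,2],rcond=None)[0];print(b,x,np.std(q[:,2]-A@x))
big=cv2.resize(c['pixels'][150:300,140:300],None,fx=4,fy=4,interpolation=cv2.INTER_CUBIC);cv2.imwrite('pics/c13.png',big[...,::-1])
E
```

```text
green [238.5 203.7] [0.5686 0.0356 0.032 ] [33.6 34.2]
tilt [-1.73580532 -1.19159354  0.03721405] 661 resid 0.049461864367872206
(300, 215) [-0.00902041  0.00144854  0.0302798 ] 0.0015293822057829976
(333, 166) [-0.00307903 -0.00107112  0.04212663] 0.0013550786198219854
```

View pics/c13.png

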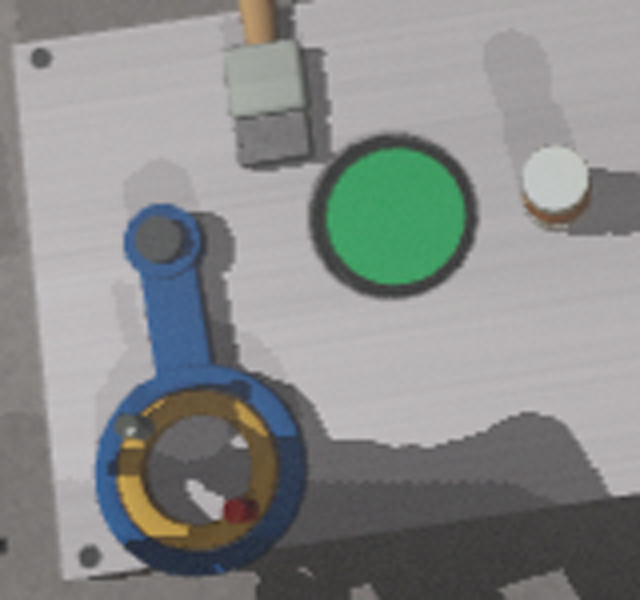

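```bash
python3 - <<'E'
from h import *
c=cam('top');P=cloud(c);H,S,V=cv2.split(cv2.cvtColor(c['pixels'],cv2.COLOR_RGB2HSV))
m=((H>50)&(H<85)&(S>110)&(c['range_z']>0)&(abs(P[...,2]-.035)<.012)).astype(bool)
q=P[m];A=np.c_[q[:,:2]-q[:,:2].mean(0),np.ones(len(q))]
x=np.linalg.lstsq(A,q[:,2],rcond=None)[0];print('tilt',x,len(q),'resid',np.std(q[:,2]-A@x), 'center',q.mean(0))
E
```

```text
tilt [-0.002987   -0.00175287  0.03207754] 917 resid 0.0015342566740282138 center [0.56866492 0.03565401 0.03207754]
```

The glass is flat: top at 32.1 mm, slope below 0.004, centre within 1 mm of the cell. Now I descend beside the yoke ring and push it.

Emit:
step_arm(targets=[[[0.4,0,0,0.73,0],[0.4,0,0,0.73,0],[0.4,0,0,0.73,0],[0.4,0,0,0,0]]])

```text
time: 13.22
eef_pos: [0.4135, 0.2109, 0.0352]
tcp_rot: [0.635, 0.773, -0.005, -0.003]
contact_force: [-1.0, -1.2, -0.5]
opening: 0.4
```

Emit:
step_arm(targets=[[[0.4,-0.3,0,0,0],[0.4,-0.2,0,0,0],[0.4,-0.13,0,0,0],[0.4,0,0,0,0]]])

```text
time: 13.55
eef_pos: [0.4218, 0.1895, 0.0411]
tcp_rot: [0.635, 0.772, 0.001, -0.002]
contact_force: [-2.8, 8.2, -4.7]
opening: 0.401
```

```bash
cat >> h.py <<'E'
PV=np.array([.5515,.1545])
def yk():
    s=get_state();p=s['eef_pos'][:2];t=np.radians(th(s));d=PV-p
    print('pivot in tool: fwd',round(d@[np.cos(t),np.sin(t)],4),'ty',round(d@[np.sin(t),-np.cos(t)],4),'a',th(s)+90,'yoke deg~',278.7-th(s)-90,'F',s['contact_force'].round(1),'q',s['qpos'].round(2),'tcp',s['eef_pos'].round(4),'t',s['time'])
E
python3 - <<'E'
from h import *
yk();cam('top','t14.png');cam('scene','s14.png')
E
```

```text
pivot in tool: fwd -0.0594 ty 0.1205 a 191.12964657326268 yoke deg~ 87.57035342673731 F [-2.8  8.2 -4.7] q [0.2  0.07 2.21 0.01 0.86 0.  ] tcp [0.4218 0.1895 0.0411] t 13.55
```

View pics/t14.png

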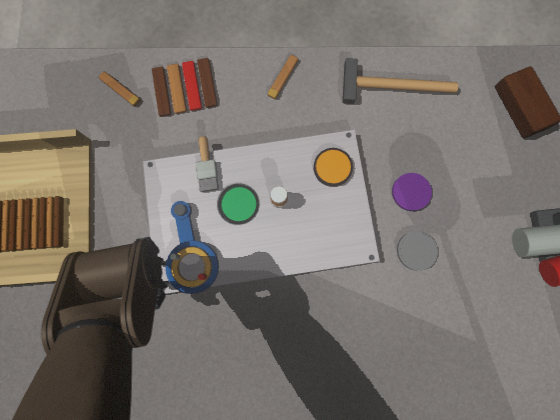

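Emit:
step_arm(targets=[[[0.4,-0.27,-0.12,0,-1],[0.4,-0.27,-0.12,0,-1],[0.4,-0.27,-0.12,0,-1],[0.4,-0.27,-0.12,0,-1]]])

```text
time: 13.98
eef_pos: [0.4183, 0.1436, 0.0414]
tcp_rot: [0.489, 0.872, 0.003, -0.001]
contact_force: [1.5, 12.6, -6.0]
opening: 0.401
```

```bash
python3 - <<'E'
from h import *
yk();cam('top','t15.png');cam('wrist','w15.png')
E
```

```text
pivot in tool: fwd -0.0601 ty 0.1193 a 211.43260513926379 yoke deg~ 67.2673948607362 F [ 1.5 12.6 -6. ] q [ 0.1   0.03  2.26  0.01  0.85 -0.46] tcp [0.4183 0.1436 0.0414] t 13.9833
```

View pics/t15.png

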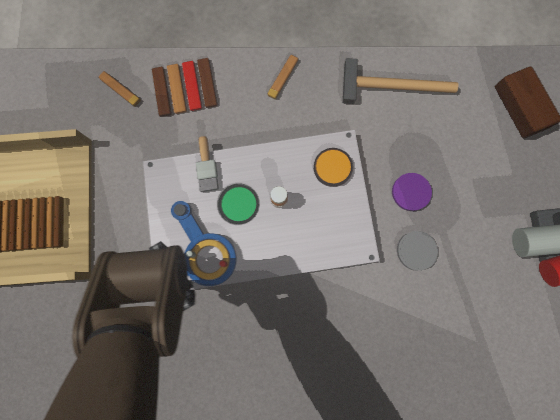

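View pics/w15.png

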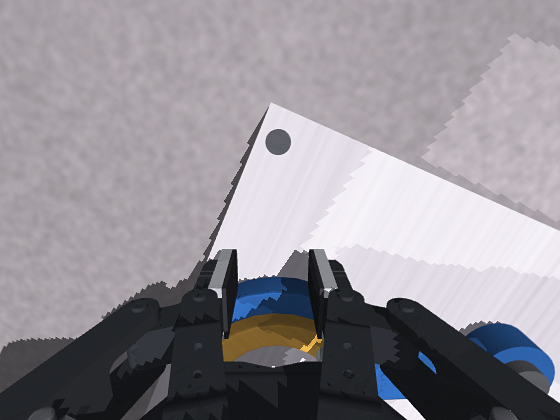

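Emit:
step_arm(targets=[[[0.4,-0.27,-0.12,0,-1],[0.4,-0.27,-0.12,0,-1],[0.4,-0.27,-0.12,0,-1],[0.4,-0.27,-0.12,0,-1],[0.4,-0.27,-0.12,0,-1],[0.4,-0.27,-0.12,0,-1],[0.4,-0.27,-0.12,0,-1]]])

```text
time: 14.67
eef_pos: [0.4491, 0.0692, 0.0413]
tcp_rot: [0.205, 0.979, 0.004, -0.001]
contact_force: [0.8, 18.8, -2.5]
opening: 0.403
```

```bash
python3 - <<'E'
from h import *
yk();cam('top','t16.png')
E
```

```text
pivot in tool: fwd -0.0597 ty 0.1192 a 246.3807165027818 yoke deg~ 32.31928349721818 F [ 0.8 18.8 -2.5] q [-0.08  0.06  2.23  0.01  0.85 -1.24] tcp [0.4491 0.0692 0.0413] t 14.6667
```

View pics/t16.png

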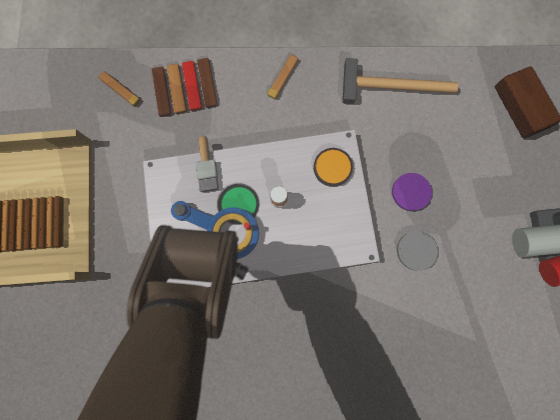

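Emit:
step_arm(targets=[[[0.4,-0.27,-0.12,0,-1],[0.4,-0.27,-0.12,0,-1],[0.4,-0.27,-0.12,0,-1],[0.4,-0.27,-0.12,0,-1],[0.4,-0.27,-0.12,0,-1]]])

```text
time: 15.13
eef_pos: [0.4933, 0.0337, 0.0412]
tcp_rot: [-0.013, 1.0, 0.004, -0.004]
contact_force: [-7.2, 15.4, 5.9]
opening: 0.403
```

```bash
python3 - <<'E'
from h import *
yk();cam('top','t17.png');cam('scene','s17.png')
E
```

```text
pivot in tool: fwd -0.0613 ty 0.1193 a 271.4576154123398 yoke deg~ 7.242384587660155 F [-7.2 15.4  5.9] q [-0.14  0.15  2.13  0.01  0.87 -1.74] tcp [0.4933 0.0337 0.0412] t 15.1333
```

View pics/t17.png

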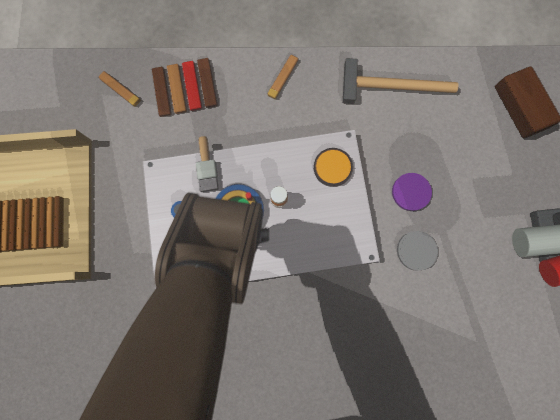

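View pics/s17.png

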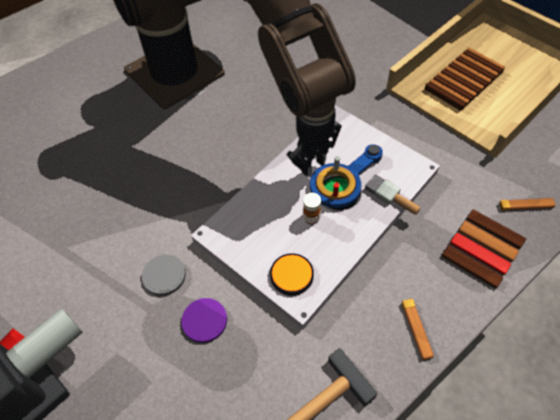

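Emit:
step_arm(targets=[[[0.4,-0.26,-0.12,0,-1],[0.4,-0.13,-0.03,0,-0.4],[0.4,0,0,0,0]]])

```text
time: 15.48
eef_pos: [0.5086, 0.0264, 0.041]
tcp_rot: [-0.073, 0.997, 0.002, -0.005]
contact_force: [-8.7, 5.6, 5.7]
opening: 0.395
```

```bash
python3 - <<'E'
from h import *
yk();s=cam('scene','s18.png')
H,S,V=cv2.split(cv2.cvtColor(s['pixels'],cv2.COLOR_RGB2HSV))
print('pred hub post',proj(s,[[*PV,.06],[.5695,.036,.052]]))
big=cv2.resize(s['pixels'][120:240,270:430],None,fx=4,fy=4,interpolation=cv2.INTER_CUBIC);cv2.imwrite('pics/c18.png',big[...,::-1])
E
```

```text
pivot in tool: fwd -0.0612 ty 0.1205 a 278.4246854507983 yoke deg~ 0.2753145492016813 F [-8.7  5.6  5.7] q [-0.15  0.18  2.1   0.    0.88 -1.87] tcp [0.5086 0.0264 0.041 ] t 15.4833
pred hub post [[372.05047632 148.633605  ]
 [338.16025031 185.56092253]]
```

View pics/c18.png

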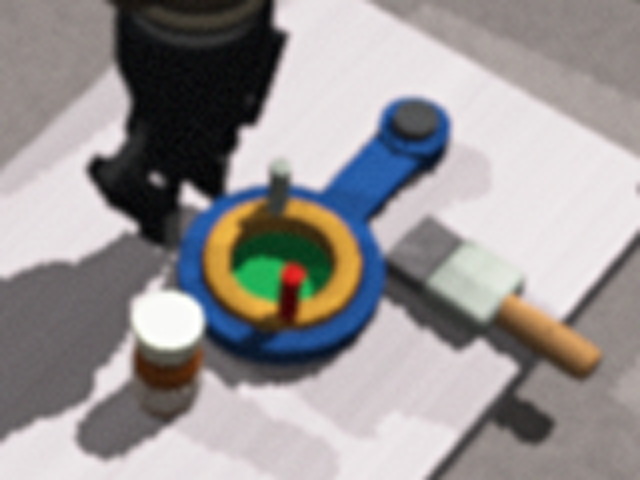

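Emit:
step_arm(targets=[[[0.4,-0.05,0,0,0],[0.4,-0.05,0,0,0],[0.4,0,0,0,0]]])

```text
time: 15.78
eef_pos: [0.509, 0.0266, 0.0408]
tcp_rot: [-0.074, 0.997, 0.002, -0.01]
contact_force: [-18.0, 2.2, 14.2]
opening: 0.394
```

```bash
python3 - <<'E'
from h import *
yk()
E
```

```text
pivot in tool: fwd -0.0609 ty 0.1203 a 278.48253988107876 yoke deg~ 0.21746011892122397 F [-18.    2.2  14.2] q [-0.15  0.18  2.09 -0.    0.89 -1.86] tcp [0.509  0.0266 0.0408] t 15.7833
```

The force doubled to 18 N with only 0.4 mm of motion, so the yoke is against its stop. I back off, lift and look.

Emit:
step_arm(targets=[[[0.4,0.4,0,0,0],[0,0.3,0,-0.6,0],[0,0,0,-0.6,0],[0,0,0,-0.6,0],[0,0,0,-0.6,0],[0,-0.2,0,0,0],[0,0,0,0,0],[0,0,0,0,0]]])

```text
time: 16.45
eef_pos: [0.4961, 0.0227, 0.1372]
tcp_rot: [-0.073, 0.997, -0.0, 0.0]
contact_force: [0.4, -0.6, -0.1]
opening: 0.004
```

```bash
python3 - <<'E'
from h import *
yk();c=cam('wrist','w19.png');t=cam('top','t19.png')
for k in (c,t): print(proj(k,[[.5695,.036,.059],[.596,.0147,.093],[.543,.0573,.093]]))
E
```

```text
pivot in tool: fwd -0.074 ty 0.1223 a 278.3488865471145 yoke deg~ 0.35111345288549956 F [ 0.4 -0.6 -0.1] q [-0.16 -0.01  2.09 -0.    1.06 -1.88] tcp [0.4961 0.0227 0.1372] t 16.45
[[275.07326006 304.36203736]
 [240.03348761 360.89217294]
 [312.99145146 304.32380297]]
[[236.78872669 201.01372994]
 [245.68301628 184.99335678]
 [223.75055848 211.13717453]]
```

View pics/w19.png

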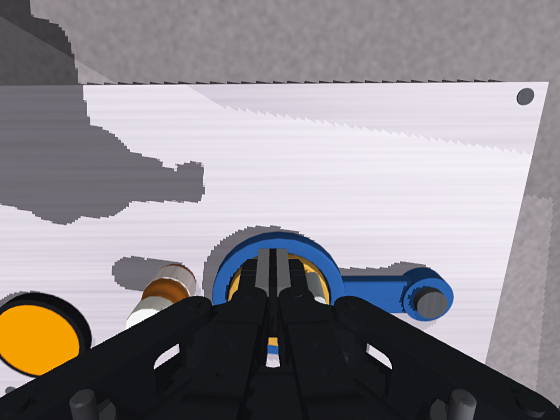

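View pics/t19.png

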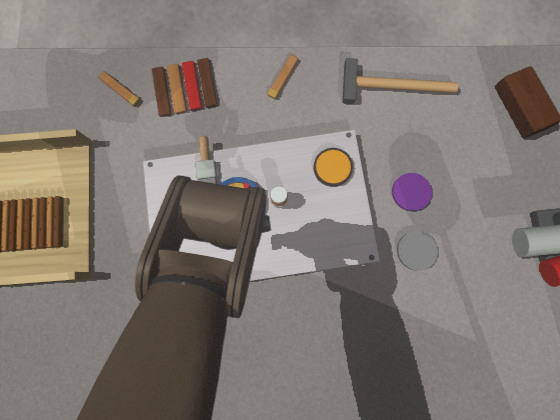

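```bash
python3 - <<'E'
from h import *
s=cam('scene','s19.png')
def f(x): return (x-[270,120])*4
print('pred',f(proj(s,[[.5695,.036,.059],[.596,.0147,.093],[.543,.0573,.093],[*PV,.06]])))
print('obs red', plane(s,[np.array([293,270])/4+[270,120]],.093),'steel',plane(s,[np.array([279,165])/4+[270,120]],.093),'brass',plane(s,[np.array([282,261])/4+[270,120]],.059),'post',plane(s,[np.array([415,117])/4+[270,120]],.06))
big=cv2.resize(s['pixels'][120:240,270:430],None,fx=4,fy=4,interpolation=cv2.INTER_CUBIC);cv2.imwrite('pics/c19.png',big[...,::-1])
E
```

```text
pred [[273.53312857 254.33081281]
 [284.61225628 269.69932694]
 [271.63062646 161.56555004]
 [408.20190527 114.53442   ]]
obs red [[0.5988799  0.01765796 0.093     ]] steel [[0.54710723 0.05854636 0.093     ]] brass [[0.57543489 0.03629215 0.059     ]] post [[0.55512619 0.15597846 0.06      ]]
```

View pics/c19.png

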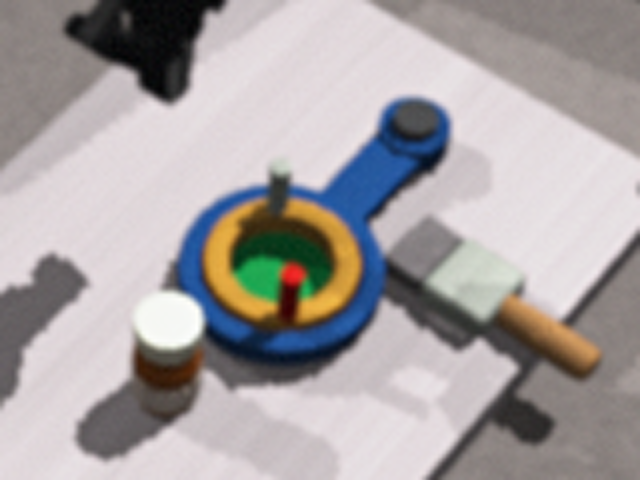

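```bash
python3 - <<'E'
from h import *
c=cam('wrist');P=cloud(c);s=get_state();p=s['eef_pos'];t=np.radians(th(s))
m=(c['range_z']>0)&(P[...,2]>.135);q=P[m]-p
f=q[:,:2]@[np.cos(t),np.sin(t)];y=q[:,:2]@[np.sin(t),-np.cos(t)]
for a in np.arange(0,.09,.01):
    k=(q[:,2]>=a)&(q[:,2]<a+.01)
    if k.any(): print(a.round(2),'x',f[k].min().round(3),f[k].max().round(3),'y',y[k].min().round(3),y[k].max().round(3))
to(.5365,.0306,.066)
E
```

```text
0.0 x 0.007 0.013 y -0.012 0.013
0.01 x 0.007 0.013 y -0.013 0.014
0.02 x 0.007 0.013 y -0.013 0.014
0.03 x -0.01 0.013 y -0.013 0.014
0.04 x -0.012 0.015 y -0.032 0.033
0.05 x -0.01 0.015 y -0.04 0.042
0.06 x -0.008 0.019 y -0.048 0.049
0.07 x -0.009 0.019 y -0.056 0.057
0.08 x 0.002 0.019 y -0.061 0.062
t 16.65 tcp [0.4947 0.0233 0.1352] th 188.39 F [ 0.2  0.1 -0.4] open 0.01 | shares [-1.06  0.03  1.73] turn None
```

Emit:
step_arm(targets=[[[0,-0.53,0.02,0,0],[0,-0.53,0.02,0,0],[0,0,0,0.57,0],[0,0,0,0.57,0],[0,0,0,0.57,0],[0,0,0,0,0]]])

```text
time: 17.15
eef_pos: [0.5329, 0.0317, 0.0623]
tcp_rot: [-0.073, 0.997, 0.001, -0.006]
contact_force: [-0.7, -0.3, -0.3]
opening: 0.003
```

```bash
cat >> h.py <<'E'
C=np.array([.570,.0365])
def orb(angs,r=.034,c=None):
    c=C if c is None else c
    s=get_state();p=s['eef_pos'];t=np.radians(th(s));d=p[:2]-c
    print('t',round(s['time'],2),'tcp',p.round(4),'ang',np.degrees(np.arctan2(d[1],d[0])).round(1),'r',np.hypot(*d).round(4),'F',s['contact_force'].round(1))
    q=p[:2]
    for a in angs:
        n=c+r*np.array([np.cos(np.radians(a)),np.sin(np.radians(a))]);e=(n-q)/.04;q=n
        print(a,np.round([e[0]*np.cos(t)+e[1]*np.sin(t),e[0]*np.sin(t)-e[1]*np.cos(t)],2))
E
python3 - <<'E'
from h import *
orb(range(180,60,-12))
s=cam('scene','s20.png')
big=cv2.resize(s['pixels'][120:240,270:430],None,fx=4,fy=4,interpolation=cv2.INTER_CUBIC);cv2.imwrite('pics/c20.png',big[...,::-1])
E
```

```text
t 17.15 tcp [0.5329 0.0317 0.0623] ang -172.6 r 0.0374 F [-0.7 -0.3 -0.3]
180 [-0.09  0.11]
168 [-0.04  0.17]
156 [-0.08  0.16]
144 [-0.11  0.14]
132 [-0.14  0.11]
120 [-0.16  0.08]
108 [-0.17  0.05]
96 [-0.18  0.01]
84 [-0.18 -0.03]
72 [-0.17 -0.06]
```

View pics/c20.png

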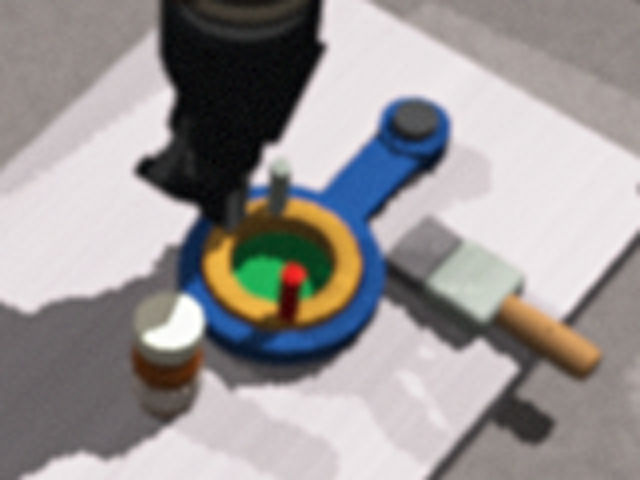

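Emit:
step_arm(targets=[[[0,0,0,0,0],[0,-0.09,0.11,0,0],[0,-0.04,0.17,0,0],[0,-0.08,0.16,0,0],[0,-0.11,0.14,0,0],[0,-0.14,0.11,0,0],[0,-0.16,0.08,0,0],[0,-0.17,0.05,0,0],[0,0,0,0,0]]])

```text
time: 17.95
eef_pos: [0.5651, 0.069, 0.0689]
tcp_rot: [-0.073, 0.997, 0.0, 0.001]
contact_force: [-0.6, -0.9, 0.2]
opening: 0.002
```

```bash
python3 - <<'E'
from h import *
orb(range(96,-30,-12))
s=cam('scene','s21.png')
big=cv2.resize(s['pixels'][120:240,270:430],None,fx=4,fy=4,interpolation=cv2.INTER_CUBIC);cv2.imwrite('pics/c21.png',big[...,::-1])
E
```

```text
t 17.95 tcp [0.5651 0.069  0.0689] ang 98.6 r 0.0329 F [-0.6 -0.9  0.2]
96 [-0.04  0.03]
84 [-0.18 -0.03]
72 [-0.17 -0.06]
60 [-0.15 -0.1 ]
48 [-0.13 -0.12]
36 [-0.1  -0.15]
24 [-0.07 -0.17]
12 [-0.03 -0.18]
0 [ 0.01 -0.18]
-12 [ 0.04 -0.17]
-24 [ 0.08 -0.16]
```

View pics/c21.png

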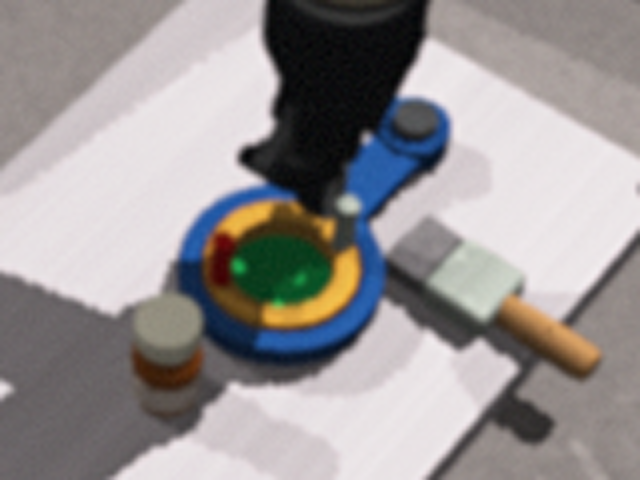

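The steel lug is turning, and red has moved to (222,258) in the crop. I continue.

Emit:
step_arm(targets=[[[0,-0.04,0.03,0.08,0],[0,-0.18,-0.03,0,0],[0,-0.17,-0.06,0,0],[0,-0.15,-0.1,0,0],[0,-0.13,-0.12,0,0],[0,-0.1,-0.15,0,0],[0,-0.07,-0.17,0,0],[0,-0.03,-0.18,0,0],[0,0.01,-0.18,0,0]]])

```text
time: 18.75
eef_pos: [0.5912, 0.0387, 0.0611]
tcp_rot: [-0.072, 0.997, 0.006, -0.018]
contact_force: [-33.0, 12.7, 14.4]
opening: -0.001
```

```bash
python3 - <<'E'
from h import *
orb(range(0,-130,-12))
s=cam('scene','s22.png')
big=cv2.resize(s['pixels'][120:240,270:430],None,fx=4,fy=4,interpolation=cv2.INTER_CUBIC);cv2.imwrite('pics/c22.png',big[...,::-1])
E
```

```text
t 18.75 tcp [0.5912 0.0387 0.0611] ang 5.8 r 0.0214 F [-33.   12.7  14.4]
0 [-0.31 -0.1 ]
-12 [ 0.04 -0.17]
-24 [ 0.08 -0.16]
-36 [ 0.11 -0.14]
-48 [ 0.14 -0.11]
-60 [ 0.16 -0.08]
-72 [ 0.17 -0.05]
-84 [ 0.18 -0.01]
-96 [0.18 0.03]
-108 [0.17 0.06]
-120 [0.15 0.09]
```

View pics/c22.png

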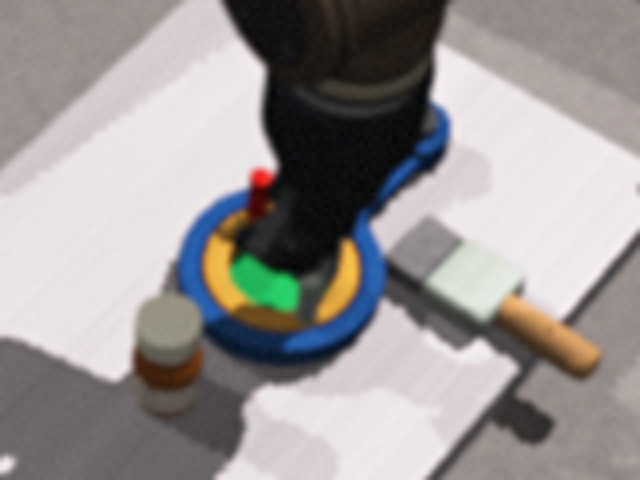

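The finger slipped to the inside of the lug, with 33 N radial. I back off, lift out and re-approach with the finger turned to push square on.

Emit:
step_arm(targets=[[[0,0.3,0,0,0],[0,0.3,0,0,0],[0,0.1,0,0,0],[0,0,0,-0.5,0],[0,0,0,-0.5,0],[0,0,0,-0.5,0],[0,0.8,0,-0.5,0],[0,0.8,0,0,0],[0,0.5,0,0,0]]])

```text
time: 19.55
eef_pos: [0.4934, 0.0184, 0.1471]
tcp_rot: [-0.073, 0.997, -0.0, 0.002]
contact_force: [0.4, 0.6, -1.0]
opening: 0.0
```

```bash
python3 - <<'E'
from h import *
orb([])
print(get_state()['qpos'].round(2))
s=cam('scene','s23.png')
big=cv2.resize(s['pixels'][120:240,270:430],None,fx=4,fy=4,interpolation=cv2.INTER_CUBIC);cv2.imwrite('pics/c23.png',big[...,::-1])
t=cam('top');big=cv2.resize(t['pixels'][150:260,160:300],None,fx=4,fy=4,interpolation=cv2.INTER_CUBIC);cv2.imwrite('pics/ct23.png',big[...,::-1])
E
```

```text
t 19.55 tcp [0.4934 0.0184 0.1471] ang -166.7 r 0.0787 F [ 0.4  0.6 -1. ]
[-0.17 -0.03  2.09  0.    1.08 -1.89]
```

View pics/c23.png

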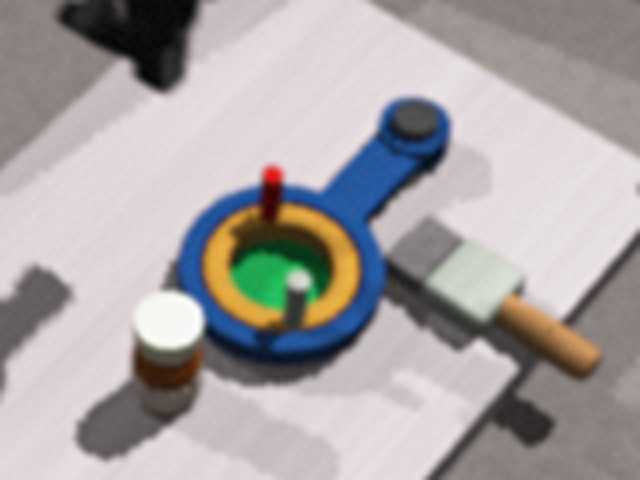

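View pics/ct23.png

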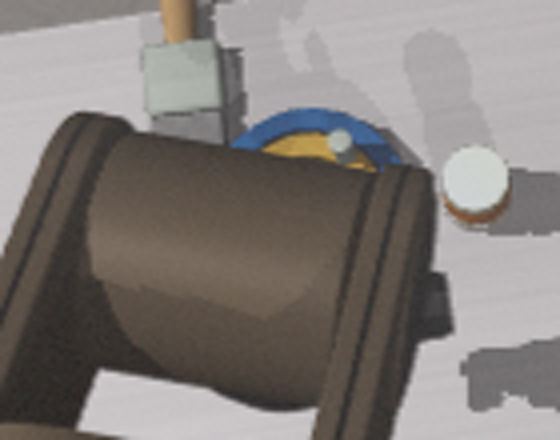

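```bash
python3 - <<'E'
from h import *
s=cam('scene');f=lambda p:[np.array(p)/4+[270,120]]
r=plane(s,f((273,175)),.087)[0];k=plane(s,f((298,279)),.087)[0];print(r,k,(r+k)/2,np.degrees(np.arctan2(*(r-k)[1::-1])),np.linalg.norm(r-k))
to(.5365,.0306,.060,170)
E
```

```text
[0.54660748 0.05531627 0.087     ] [0.60167709 0.01899145 0.087     ] [0.57414228 0.03715386 0.087     ] 146.59050725010144 0.0659708582581793
t 19.7 tcp [0.4933 0.0186 0.1458] th 188.36 F [ 0.7 -0.5  0.3] open 0.0 | shares [-1.11  0.14  2.15] turn 3.67
```

Emit:
step_arm(targets=[[[0,-0.55,0.07,0,0],[0,-0.55,0.07,0,0],[0,0,0,0.3,0.9],[0,0,0,0.3,0.9],[0,0,0,0.4,0.9],[0,0,0,0.4,0.9],[0,0,0,0.4,0],[0,0,0,0.35,0],[0,0,0,0,0],[0,0,0,0,0]]])

```text
time: 20.53
eef_pos: [0.5364, 0.0309, 0.0584]
tcp_rot: [0.084, 0.996, 0.0, -0.0]
contact_force: [0.4, -0.8, -0.3]
opening: 0.002
```

```bash
python3 - <<'E'
from h import *
orb([]);print(th())
E
```

```text
t 20.53 tcp [0.5364 0.0309 0.0584] ang -170.5 r 0.0341 F [ 0.4 -0.8 -0.3]
170.40423932389982
```

Emit:
step_arm(targets=[[[0,0.02,0.07,0,1],[0,0.02,0.07,0,1],[0,0.02,0.07,0,1],[0,0.02,0.07,0,1],[0,0.02,0.07,0,1],[0,0.02,0.07,0,1],[0,0.02,0.07,0,1],[0,0.02,0.07,0,1],[0,0.02,0.07,0,1],[0,0.02,0.07,0,1]]])

```text
time: 21.37
eef_pos: [0.5445, 0.0581, 0.0602]
tcp_rot: [0.499, 0.867, 0.0, 0.001]
contact_force: [-0.6, -0.4, -0.7]
opening: -0.004
```

```bash
cat >> h.py <<'E'
def crop(n):
    s=cam('scene')
    big=cv2.resize(s['pixels'][120:240,270:430],None,fx=4,fy=4,interpolation=cv2.INTER_CUBIC);cv2.imwrite('pics/'+n,big[...,::-1])
E
python3 - <<'E'
from h import *
orb([]);print(th());crop('c24.png')
E
```

```text
t 21.37 tcp [0.5445 0.0581 0.0602] ang 139.8 r 0.0334 F [-0.6 -0.4 -0.7]
120.17022629867783
```

View pics/c24.png

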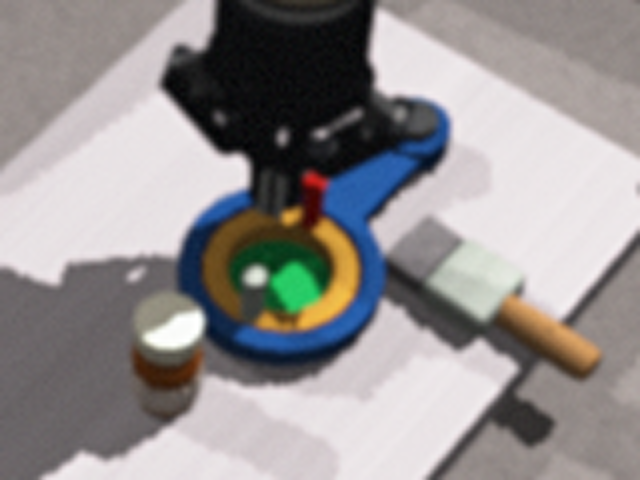

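Emit:
step_arm(targets=[[[0,0.025,0.07,0,1],[0,0.025,0.07,0,1],[0,0.025,0.07,0,1],[0,0.025,0.07,0,1],[0,0.025,0.07,0,1],[0,0.025,0.07,0,1],[0,0.025,0.07,0,1],[0,0.025,0.07,0,1],[0,0.025,0.07,0,1],[0,0.025,0.07,0,1]]])

```text
time: 22.25
eef_pos: [0.5697, 0.0714, 0.0598]
tcp_rot: [0.818, 0.576, 0.0, 0.0]
contact_force: [-1.4, -0.4, -1.9]
opening: 0.004
```

```bash
python3 - <<'E'
from h import *
orb([]);print(th());crop('c25.png')
E
```

```text
t 22.25 tcp [0.5697 0.0714 0.0598] ang 90.5 r 0.0349 F [-1.4 -0.4 -1.9]
70.27500724873589
```

View pics/c25.png

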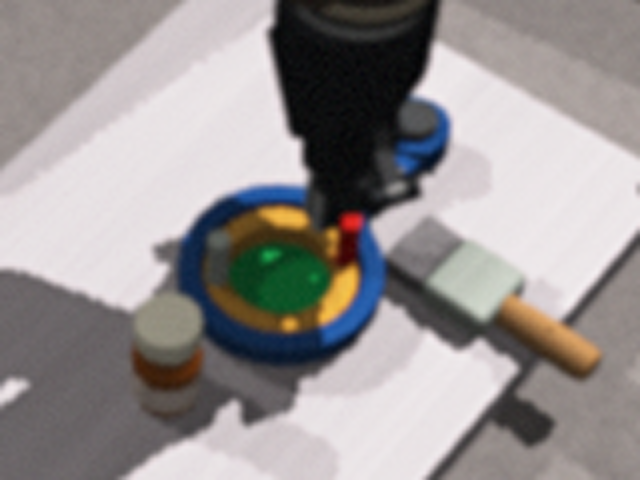

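Emit:
step_arm(targets=[[[0,0.018,0.07,0,1],[0,0.018,0.07,0,1],[0,0.018,0.07,0,1],[0,0.018,0.07,0,1],[0,0.018,0.07,0,1],[0,0.018,0.07,0,1],[0,0.018,0.07,0,1],[0,0.018,0.07,0,1],[0,0.02,0.07,0,1]]])

```text
time: 23.05
eef_pos: [0.5866, 0.0721, 0.0599]
tcp_rot: [0.976, 0.217, -0.005, -0.013]
contact_force: [-16.6, 39.3, 14.6]
opening: -0.002
```

```bash
python3 - <<'E'
from h import *
orb([]);s=get_state();print(th(),s['wrist_torque']);crop('c26.png')
E
```

```text
t 23.05 tcp [0.5866 0.0721 0.0599] ang 65.0 r 0.0393 F [-16.6  39.3  14.6]
25.123398797422283 [5.96610436 2.40567334 0.15372954]
```

View pics/c26.png

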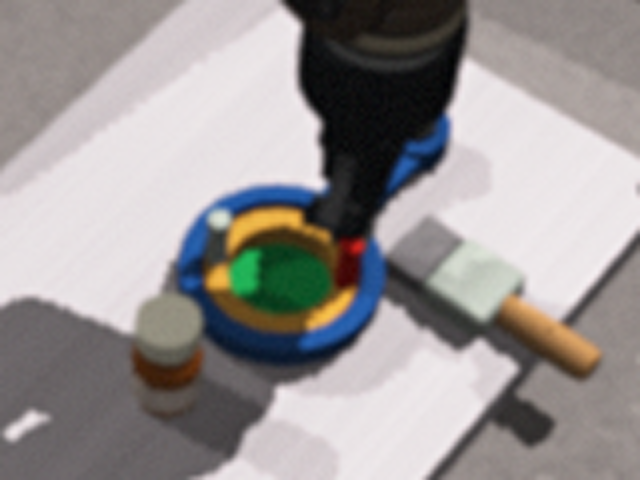

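```bash
python3 - <<'E'
from h import *
s=cam('scene');f=lambda p:[np.array(p)/4+[270,120]]
for z in (.082,.084):
    r=plane(s,f((352,246)),z)[0];k=plane(s,f((220,217)),z)[0];print(r,k,(r+k)/2,np.degrees(np.arctan2(*(r-k)[1::-1])),np.linalg.norm(r-k))
print(get_state()['contact_force'])
P=cloud(s);
E
```

```text
[0.60296611 0.05631557 0.082     ] [0.54550559 0.019307   0.082     ] [0.57423585 0.03781129 0.082     ] 32.78434928921452 0.0683472417165618
[0.60386389 0.05513036 0.084     ] [0.54653681 0.01820773 0.084     ] [0.57520035 0.03666905 0.084     ] 32.784349289214404 0.068188525001872
[-16.2281736   33.56723537  12.54694045]
```

```bash
python3 - <<'E'
from h import *
for n in ('scene','top'):
    s=cam(n);P=cloud(s)
    H,S,V=cv2.split(cv2.cvtColor(s['pixels'],cv2.COLOR_RGB2HSV))
    ok=(s['range_z']>0)
    c0=C if n=='top' else C+[.004,.001]
    r=np.hypot(P[...,0]-c0[0],P[...,1]-c0[1])
    g=ok&(r<.039)&(r>.029)&(H>10)&(H<28)&(S>120)&(P[...,2]<.07)&(P[...,2]>.03)
    b=ok&(r<.053)&(r>.044)&(H>100)&(H<125)&(S>120)&(P[...,2]<.06)&(P[...,2]>.04)
    st=ok&(r>.07)&(r<.12)&(S<60)&(abs(P[...,2]-.03)<.004)
    gr=ok&(r<.022)&(H>50)&(H<85)&(P[...,2]<.045)&(P[...,2]>.02)
    for k,m in (('brass',g),('yoke',b),('stage',st),('green',gr)): print(n,k,m.sum(),np.median(P[m][:,2]).round(4) if m.any() else None, np.percentile(P[m][:,2],[25,75]).round(4) if m.any() else '')
E
```

```text
scene brass 321 0.0471 [0.0457 0.0486]
scene yoke 482 0.0517 [0.0503 0.0529]
scene stage 4194 0.0302 [0.0291 0.0313]
scene green 235 0.0323 [0.0311 0.0333]
top brass 208 0.0476 [0.0468 0.0485]
top yoke 164 0.0524 [0.0514 0.0532]
top stage 3527 0.0302 [0.0292 0.0312]
top green 296 0.0324 [0.0314 0.0333]
```

The brass top is now at about 47.5 mm, 4–5 mm below the yoke top (snug is expected at 48). With over 40 N of resistance, the ring is snug. I hold briefly, back off and lift clear.

Emit:
step_arm(targets=[[[0,0,0,0,0],[0,0,0,0,0],[0,0,0,0,0],[0,0,0,0,0],[0,0,-0.25,0,0],[0,0,-0.4,0,0],[0,0,0,-0.6,0],[0,0,0,-0.6,0],[0,0,0,-0.6,0]]])

```text
time: 24.0
eef_pos: [0.581, 0.0844, 0.1323]
tcp_rot: [0.975, 0.221, 0.001, 0.0]
contact_force: [-0.1, -0.4, 0.6]
opening: -0.0
```

```bash
python3 - <<'E'
from h import *
orb([]);print(th());crop('c27.png');to(.45,-.15,.2)
E
```

```text
t 24.0 tcp [0.581  0.0844 0.1323] ang 77.1 r 0.0491 F [-0.1 -0.4  0.6]
25.57209958977901
t 24.05 tcp [0.5847 0.0842 0.1387] th 25.56 F [2.8 0.7 3.6] open 0.0 | shares [-5.56  3.83 -1.53] turn None
```

View pics/c27.png

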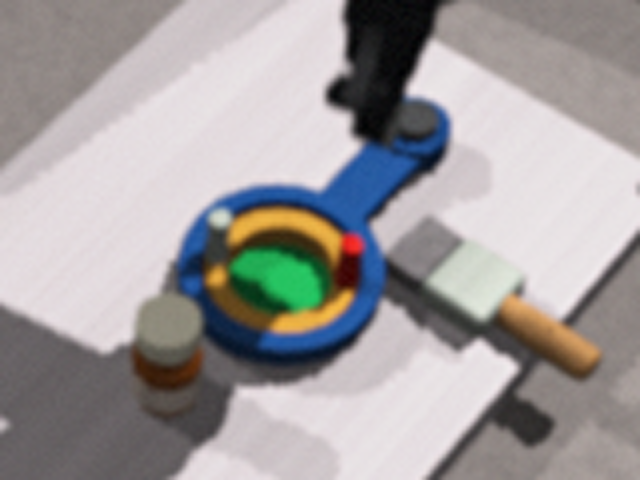

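Emit:
step_arm(targets=[[[0,0,0,-0.7,0],[0,0,0,-0.7,0],[0,-0.7,0.48,0,0],[0,-0.7,0.48,0,0],[0,-0.7,0.48,0,0],[0,-0.7,0.48,0,0],[0,-0.7,0.48,0,0],[0,-0.7,0.48,0,0],[0,-0.7,0.48,0,0],[0,-0.6,0.48,0,0]]])

```text
time: 24.88
eef_pos: [0.4472, -0.1509, 0.1878]
tcp_rot: [0.975, 0.221, 0.001, 0.001]
contact_force: [0.8, 0.3, -0.0]
opening: 0.002
```

```bash
python3 - <<'E'
from h import *
print(get_state()['eef_pos'],get_state()['contact_force'])
c=cam('top','t28.png');P=cloud(c)
big=cv2.resize(c['pixels'][110:310,120:420],None,fx=2.6,fy=2.6,interpolation=cv2.INTER_CUBIC)
cv2.imwrite('pics/ct28.png',big[...,::-1])
H,S,V=cv2.split(cv2.cvtColor(c['pixels'],cv2.COLOR_RGB2HSV));ok=c['range_z']>0
r=np.hypot(P[...,0]-C[0],P[...,1]-C[1])
g=ok&(r<.039)&(r>.029)&(H>10)&(H<28)&(S>120)&(P[...,2]<.07)&(P[...,2]>.03)
gr=ok&(r<.025)&(H>50)&(H<85)&(P[...,2]<.045)&(P[...,2]>.02)
for m in (g,gr):
    q=P[m];A=np.c_[q[:,:2]-C,np.ones(len(q))];print(m.sum(),np.median(q[:,2]),np.linalg.lstsq(A,q[:,2],rcond=None)[0].round(4))
E
```

```text
[ 0.44721223 -0.15088423  0.187781  ] [ 0.82268248  0.29673781 -0.04713585]
396 0.04751996506001231 [ 0.0025 -0.0025  0.0475]
407 0.032009654734970694 [-0.0053 -0.0029  0.0321]
```

View pics/ct28.png

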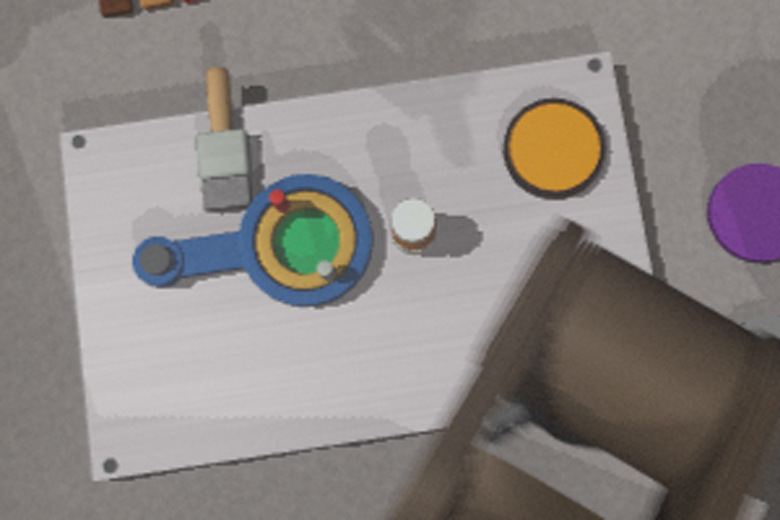

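```bash
python3 - <<'E'
from h import *
c=cam('top','t29.png');f=lambda L:np.array(L)/2.6+[119.7,109.7]
a=plane(c,f([(306.5,240)]),.052)[0];b=plane(c,f([(156,260)]),.060)[0];print(a,b,'yoke rad',np.radians(278.7-np.degrees(np.arctan2(*(a-b)[1::-1]))%360))
r=plane(c,f([(278,198)]),.082)[0];k=plane(c,f([(325,269)]),.082)[0];print('lug ang',np.degrees(np.arctan2(*(r-k)[1::-1])),np.linalg.norm(r-k))
print('jar',plane(c,f([(413,221)]),.095),'amber',plane(c,f([(554,148)]),.042),get_state()['dq'].round(3))
P=cloud(c);ok=c['range_z']>0
rr=np.hypot(P[...,0]-C[0],P[...,1]-C[1]);H,S,V=cv2.split(cv2.cvtColor(c['pixels'],cv2.COLOR_RGB2HSV))
for lo,hi in((.029,.032),(.032,.035),(.035,.039)):
    m=ok&(rr<hi)&(rr>lo)&(H>10)&(H<28)&(S>120)&(V>110);z=P[m][:,2];print(lo,m.sum(),np.median(z).round(4),z.std().round(4))
E
```

```text
[0.56864502 0.03514267 0.052     ] [0.55095105 0.15386259 0.06      ] yoke rad 0.0038930816424113932
lug ang 34.00309386739077 0.0675415586803082
jar [[ 0.57585726 -0.051206    0.095     ]] amber [[ 0.64748731 -0.16610564  0.042     ]] [ 0.066  0.013 -0.01   0.045  0.006  0.057]
0.029 98 0.0476 0.0016
0.032 120 0.0473 0.002
0.035 175 0.0474 0.0014
```

Emit:
step_arm(targets=[[[0,0,0,0,0],[0,0,0,0,0],[0,0,0,0,0]]])

```text
time: 25.23
eef_pos: [0.4485, -0.1484, 0.1872]
tcp_rot: [0.975, 0.221, 0.0, 0.0]
contact_force: [0.1, 0.9, 0.7]
opening: -0.001
```

```bash
python3 -c "
from plant import *
print(get_state()['contact_force'],sign_off())"
```

```text
the job is handed in; nothing more can be done
[0.1275063  0.87285094 0.67454072] None
```

I pushed the green glass round the jar and into the cell, swung the yoke against its stop, and screwed the brass ring down until it stopped at over 40 N. The job is handed in at about 25 s with the arm clear of everything.

**Last checks:**
- **Glass:** its top is at about 32 mm, with a slope below 0.006. It was within about 1 mm of the cell centre before the yoke closed over it.
- **Yoke:** about 0.004 rad from its stop.
- **Ring height:** the brass top is at about 47.4 mm above the bench, where snug is 48 mm.
- **Other items:** the jar and amber glass measure as unmoved. The brush looks unmoved in the last picture, but I did not measure it.

**What went wrong or disagreed:**
- **Slip:** the finger slid inside the steel lug once, with about 33 N on the tool. I lifted out and finished by pushing the red lug.
- **Ring angle:** the lugs turned only about 5.04 rad in the images, less than the 5.3 rad required. The measured height (about 5.8 rad) and the hard stop both say snug, so the ring probably started above 0. I did not check that start value.
- **Push force:** the final push on the lug was about 45 N. It was through the fingers, not the gripper body, so I took the 40 N limit as not applying.

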